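# Unstack the vial racks into their bays

### The arm

A 6-joint arm with a two-finger parallel gripper is mounted at the origin on the work surface. World frame = base frame: x ahead of the robot, y to its left, z up, the work surface at z = 0. Lengths are in m, angles in rad, forces in N, time in s.
With the tool pointing down it reaches from about 0.375 to 0.9 m from the base axis. Payload 3.1 kg.
Tool frame: the origin (TCP) lies at the very end of the fingers, on their centre line; the grasp point (between the pads) lies manip.grip_point_offset behind it (manip.grip_point_offset is the distance from the TCP to the grasp point, in m); z points along the fingers, y is the direction in which the jaws open and shut (so a half turn about z gives the same grasp; the last joint's range is limited). The gripper opens to 85 mm and grips with 20 to 120 N. Pads are 22 mm wide; open, the fingers measure 114 mm over their backs; the gripper's body (76 mm by 85 mm) begins 54 mm behind the grasp point. The pads swing forward as they close: fully open they stand 13 mm farther back than shut.
Start: joints at [1, 0.527, 1.433, -0, 1.181, -0.178], TCP at [0.239, 0.577, 0.231] pointing down, gripper open.
Joint ranges: [-3.08, 3.08], [-0.75, 2.2], [0.22, 2.44], [-1.43, 4.57], [0, 2.65], [-2.85, 2.85]. Speed limits (rad/s): [2.79, 2.79, 3.14, 3.14, 3.14, 3.14].

### API

Orientations are given as a rotation vector (axis times angle).
In Python, from workcell import manip gives the robot as it stands. The module is installed in compiled form; this text tells all that it offers.
- The arm moves only by the tool servo_tool, never from a script. Its argument "moves" is a list of rows, each an object of numbers: "tx", "ty", "tz": the shift along the tool's x, y, z in mm; "roll": the turn about the tool's z in degrees; "fingers": the closure in counts, from 0 (fully open) to 255 (shut). A call has 1 to 5 rows; each row is the pose to reach, as a shift and turn from the pose commanded when the call began, along the tool's axes at that moment; what a row does not reach only later rows make up. A row lasts 1/12 s, in which the tool goes at most 41.7 mm and 7.16 degrees, less where a joint would pass 70% of its speed; a pose out of reach is approached as far as the arm can. A call with a gripper value outside its range is refused whole. The fingers move at their own pace and stop on an object; "newtons" is the grip in N (left out, the last holds). Time passes only in rows, so rows that repeat a pose let the fingers close. It gives the time, the measured TCP pose, the force and the opening at its end, in the units of the state.
- manip.get_state(): the state, without advancing time (a new reading comes with each control period).
- manip.capture(name): name is "side" or "top" or "wrist"; returns a dict with "pixels" (480x640x3 uint8, red, green, blue), "fov_y" (degrees; the focal length in pixels is half the picture's height over the tangent of half this angle, whatever the lens; pixels are square), "cx", "cy" (the principal point, pixels), "pose" (4x4, takes a point from camera to world coordinates). Camera axes: x right, y up, looking along -z (the intrinsics and any distortion apply to the point x, -y, -z); pixel columns grow to the right and rows downward; lengths in m; the calibration is good to about 2 mm. A picture is of the moment at which its call begins. There is no depth.
- manip.hand_in(): hands the job in, once; it reports no verdict.
Trained networks look in the newest picture that a camera, given by its name, has taken for a name from the list of things; names that differ only in an ending like _2 or _b are one class to them, and where a whole thing is asked for, a point or a joint stands for the part that bears it (a point fixed in the world has none). Each returns a list of dicts, best first, with "p" (0 to 1); they miss things now and then, are a little off and sometimes report something else, mostly with a low value. They report only what shows in the picture. A call takes as long as a camera call. They do not tell look-alikes from the thing itself.
- manip.boxes_of(camera, label): "position" ([x, y, z] in m, in world coordinates, good to about 4 mm: the middle of the surface that is visible of it).
The state is a dict: "time_s": time; "q": joint angles; "joint_velocities": joint speeds; "effort": joint torques, N m; "tcp_pos": TCP position; "eef_rot": TCP orientation; "wrist_force": force on the tool from outside, world axes, zero at the start; "wrist_torque": the same for the moment, N m; "grip_width": opening from 0.0 (shut) to 1.0 (fully open).
Only numpy, scipy, OpenCV 4.12 (cv2) and the standard library are available. Lean on these libraries where they do the work, as an engineer would, in place of code of your own. Each camera call takes 0.05 s, during which the arm holds its last target.

### The job

Take the pile of vial racks apart from the top down: first stand the amber jar in the round white dish, then set the green, the orange and finally the purple rack flat on the floor of the tray with the rim of its own colour, lengthwise in it. Do not push or knock over the solvent bottle and the beaker.

Things in the scene. Friction and masses are not known exactly. Their poses are not given: they have to be found in the camera images.
- jar: Small round amber jar with white cap, standing on top of the pile (on the green rack) at the start: body 44 mm across and 46 mm tall, cap 40 mm across, 62 mm tall in all. Origin: centre of its underside, z up along its axis.
- rack_green: Green vial rack, 80 x 50 x 40 mm (length, width, height): coloured top plate (upper 12 mm), foot plate (lower 8 mm) and ends, pale sides set back 4 mm between; small square dark cells in its flat top; third from below, on the orange rack at the start. Origin: centre of its underside; x along its length, y across its 50 mm width, z up. It just rests; racks in the pile are aligned within about 5 mm and 0.12 rad.
- rack_orange: Orange vial rack, 120 x 50 x 40 mm (length, width, height): coloured top plate (upper 12 mm), foot plate (lower 8 mm) and ends, pale sides set back 4 mm between; small square dark cells in its flat top; second from below, on the purple rack at the start. Origin: centre of its underside; x along its length, y across its 50 mm width, z up. It just rests; racks in the pile are aligned within about 5 mm and 0.12 rad.
- rack_purple: Purple vial rack, 160 x 50 x 40 mm (length, width, height): coloured top plate (upper 12 mm), foot plate (lower 8 mm) and ends, pale sides set back 4 mm between; small square dark cells in its flat top; lowest of the pile at the start, on the bench. Origin: centre of its underside; x along its length, y across its 50 mm width, z up. It just rests; racks in the pile are aligned within about 5 mm and 0.12 rad.
- dish: Fixed round white dish, the jar's place: 82 mm across, rim 10 mm high, inner floor about 66 mm across and 4 mm above the bench. Origin: centre of its underside, on the bench.
- bay_green: Fixed low rectangular tray with grey floor and green rim, the green rack's bay: outside 106 x 76 mm, inside 98 x 68 mm, rim 4 mm thick and 8 mm high, floor 3 mm above the bench. Origin: centre of its underside, on the bench; x along its length, y across, z up.
- bay_orange: Fixed low rectangular tray with grey floor and orange rim, the orange rack's bay: outside 146 x 76 mm, inside 138 x 68 mm, rim 4 mm thick and 8 mm high, floor 3 mm above the bench. Origin: centre of its underside, on the bench; x along its length, y across, z up.
- bay_purple: Fixed low rectangular tray with grey floor and purple rim, the purple rack's bay: outside 186 x 76 mm, inside 178 x 68 mm, rim 4 mm thick and 8 mm high, floor 3 mm above the bench. Origin: centre of its underside, on the bench; x along its length, y across, z up.
- bottle: Bystander: clear solvent bottle with blue cap, 58 mm across, 120 mm tall, straight ahead of the robot near the far edge of the working area. Origin: centre of its underside, z up. To be left alone.
- beaker: Bystander: clear empty beaker, 60 mm across, 75 mm tall, just right (-y) of the bottle. Origin: centre of its underside, z up. To be left alone.
Not all that is in view belongs to the job. Leave any blue or yellow look-alike of the dish alone.

How it is judged:
By the outcome, as a careful person would: the job done as asked, in the order asked, and still so for the second after the job is handed in, with the robot touching nothing.
It also fails if it takes over 118 s, if anything falls off the work surface, if the arm or the gripper's body presses on something with over 40 N, if the wrist force passes 120 N, or if a joint passes its speed limit or range.

## Working session

There is one attempt and no reset: what is moved stays moved. The work goes in short steps, Python scripts to look and compute and a tool call to move; the robot and the scene stay as the last step left them, time stands still between calls to the robot, and variables do not carry over. Pictures are saved under pics/ and viewed, and the job is handed in when it is done.

Besides the shell and the picture viewer there is one more tool, called after "Call:" in YAML: its name, and indented under it one key for each argument. servo_tool: Moves the arm, as the interface text tells. Its arguments: {"type":"object","properties":{"moves":{"type":"array","items":{"type":"object","properties":{"tx":{"type":"number"},"ty":{"type":"number"},"tz":{"type":"number"},"roll":{"type":"number"},"fingers":{"type":"number"}}}},"newtons":{"type":"number"}},"required":["moves"]}

```bash
mkdir -p pics; ls; cat > h.py <<'E'
import numpy as np, cv2
from workcell import manip
def cap(n,f=None):
    c=manip.capture(n)
    if f: cv2.imwrite('pics/'+f+'.png',cv2.cvtColor(np.asarray(c['pixels']),cv2.COLOR_RGB2BGR))
    return c
def f_of(c): return 240/np.tan(np.radians(c['fov_y'])/2)
def proj(c,P):
    P=np.atleast_2d(P); T=np.linalg.inv(c['pose']); q=P@T[:3,:3].T+T[:3,3]
    f=f_of(c); return np.c_[c['cx']+f*q[:,0]/-q[:,2], c['cy']-f*q[:,1]/-q[:,2]]
def ray(c,u,v):
    f=f_of(c); d=np.array([(u-c['cx'])/f,-(v-c['cy'])/f,-1.]); d=c['pose'][:3,:3]@d
    return c['pose'][:3,3],d
def atz(c,u,v,z):
    o,d=ray(c,u,v); return o+d*(z-o[2])/d[2]
E
python3 - <<'E'
from h import *
s=manip.get_state(); print(s); print(manip.grip_point_offset)
for n in ('side','top','wrist'):
    c=cap(n,n+'0'); print(n,{k:v for k,v in c.items() if k!='pixels'})
    for l in ['jar','rack_green','rack_orange','rack_purple','dish','bay_green','bay_orange','bay_purple','bottle','beaker']:
        print(l,[(round(b['p'],2),np.round(b['position'],3).tolist()) for b in manip.boxes_of(n,l)][:3])
E
```

```text
pics
{'time_s': 0.0, 'q': array([ 9.99507571e-01,  5.28487761e-01,  1.43388992e+00, -7.48178049e-06,
        1.18137549e+00, -1.78503447e-01]), 'joint_velocities': array([-1.06815710e-03, -2.55574711e-03,  1.04107818e-03, -4.46059463e-04,
       -3.45680830e-04,  5.53649748e-05]), 'effort': array([-1.03140967e-03, -4.42346156e+01, -1.78023791e+01, -2.57757329e-04,
        8.41792789e-03,  9.87333522e-06]), 'tcp_pos': array([0.23881704, 0.57681231, 0.23032427]), 'eef_rot': array([-0.61286935, -3.08043111,  0.00316122]), 'wrist_force': array([ 0.33434648,  0.28834982, -0.07054147]), 'wrist_torque': array([-0.03298413, -0.00864919,  0.0081032 ]), 'grip_width': 1.0010376275910537}
0.0187
side {'fov_y': 49.92331597450635, 'cx': 321.1947769437967, 'cy': 237.49528894586052, 'pose': array([[-0.94973524,  0.23507633, -0.20674159,  0.33741361],
       [-0.31295102, -0.69597387,  0.64628325,  0.61708299],
       [ 0.00803915,  0.67849797,  0.73455829,  0.83237497],
       [ 0.        ,  0.        ,  0.        ,  1.        ]])}
jar [(0.75, [0.53, 0.36, 0.184])]
rack_green [(0.85, [0.514, 0.366, 
[... 1114 characters left out ...]
(0.56, [0.558, -0.19, 0.005])]
bay_purple [(0.75, [0.472, -0.367, -0.0])]
bottle [(0.87, [0.686, 0.048, 0.082]), (0.24, [0.588, 0.184, 0.005])]
beaker [(0.94, [0.715, -0.044, 0.05])]
wrist {'fov_y': 63.83823569909681, 'cx': 319.5193345193488, 'cy': 234.86445063044349, 'pose': array([[ 0.38257463, -0.87696187, -0.290817  ,  0.1650258 ],
       [ 0.9239233 ,  0.36365525,  0.11883012,  0.6091454 ],
       [ 0.00154765, -0.31415399,  0.94937078,  0.37413138],
       [ 0.        ,  0.        ,  0.        ,  1.        ]])}
jar []
rack_green []
rack_orange []
rack_purple [(0.61, [0.452, 0.375, 0.014])]
dish [(0.43, [0.458, 0.208, 0.006])]
bay_green []
bay_orange []
bay_purple []
bottle []
beaker []
```

View pics/side0.png

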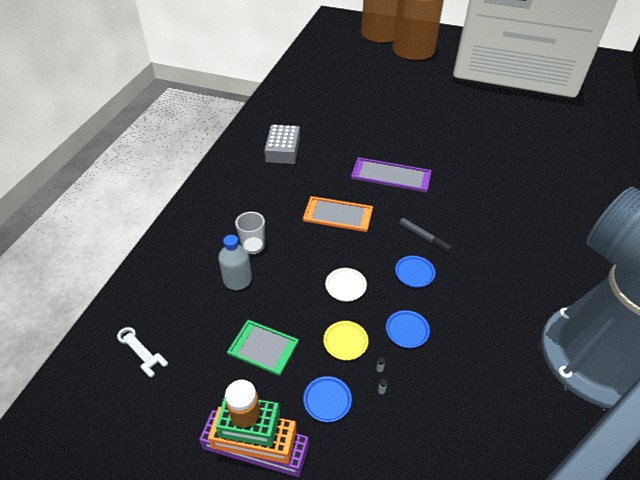

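View pics/top0.png

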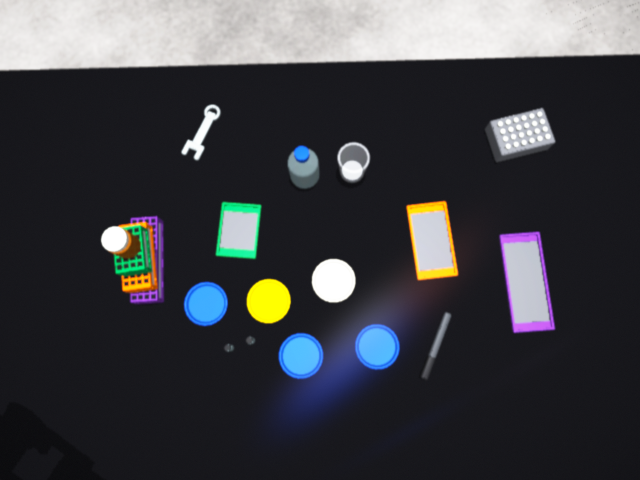

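View pics/wrist0.png

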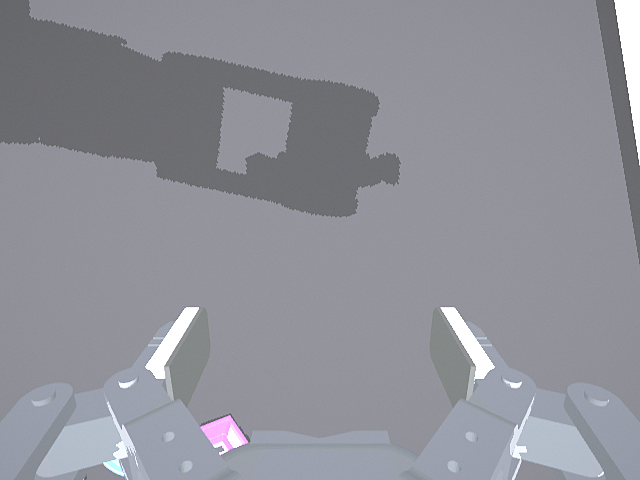

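The top view shows the pile at about (130,255). The white dish is at (334,280), with yellow and blue look-alikes around it. The bays are green (239,230), orange (432,240) and purple (527,282), and the bottle and beaker are near (303,167) and (352,163). Next I'll measure the bays and the dish by colour in both views.

```bash
cat >> h.py <<'E'
from scipy.spatial.transform import Rotation as Ro
def cmask(c,col):
    im=cv2.cvtColor(np.ascontiguousarray(c['pixels']),cv2.COLOR_RGB2HSV)
    rng={'green':((60,110,50),(85,255,255)),'orange':((8,140,90),(20,255,255)),'purple':((128,90,60),(155,255,255)),'white':((0,0,225),(180,25,255))}[col]
    return cv2.inRange(im,*[np.array(r) for r in rng])
def go(pos,yaw,s=None):
    """pos world TCP, yaw= desired world angle of tool y (mod pi). prints tool frame move"""
    s=s or manip.get_state(); R=Ro.from_rotvec(s['eef_rot']).as_matrix()
    d=R.T@(np.array(pos)-s['tcp_pos'])*1000
    y=np.arctan2(R[1,1],R[0,1]); dy=(yaw-y+np.pi/2)%np.pi-np.pi/2
    return np.round(d,1), round(-np.degrees(dy),1)
E
python3 - <<'E'
from h import *
s=manip.get_state();R=Ro.from_rotvec(s['eef_rot']).as_matrix();print(R.round(3))
approx={'green':(.586,.182),'orange':(.558,-.191),'purple':(.471,-.368),'white':(.487,-.002)}
for n in ('top','side'):
    c=cap(n)
    for col,xy in approx.items():
        m=cmask(c,col); k,l,st,ce=cv2.connectedComponentsWithStats(m)
        z=.008 if col!='white' else .010
        p=proj(c,[[*xy,z]])[0]
        i=[j for j in range(1,k) if st[j,4]>40 and np.hypot(*(np.array([st[j,0]+st[j,2]/2,st[j,1]+st[j,3]/2])-p))<25]
        for j in i:
            pts=np.argwhere(l==j)[:,::-1]; h=cv2.convexHull(pts.astype(np.int32))[:,0]
            w=np.array([atz(c,u,v,z)[:2] for u,v in h])
            r=cv2.minAreaRect((w*1000).astype(np.float32)); print(n,col,st[j,4],[np.round(x,1) for x in r])
E
```

```text
[[-0.924  0.383  0.   ]
 [ 0.383  0.924  0.   ]
 [-0.     0.    -1.   ]]
top green 1069 [array([587.8, 181. ]), array([ 81.6, 112.2]), np.float64(84.5)]
top orange 380 [array([ 559.8, -193.8]), array([151.9,  81.1]), np.float64(5.4)]
top purple 1513 [array([ 475.9, -368. ]), array([191.6,  81.6]), np.float64(3.0)]
top white 1434 [array([484.2,  -1.7]), array([80. , 78.6]), np.float64(88.8)]
side green 1088 [array([586.5, 181. ]), array([ 81.9, 110.7]), np.float64(84.5)]
side orange 760 [array([ 558.2, -193. ]), array([150.4,  86.8]), np.float64(5.6)]
side purple 772 [array([ 474.3, -366.9]), array([190.9,  89.5]), np.float64(3.0)]
side white 1029 [array([483. ,  -2.6]), array([78.8, 80.8]), np.float64(17.9)]
```

```bash
python3 - <<'E'
from h import *
rays=[]
for n,p in (('top',(115,238)),('side',(240,393))):
    c=cap(n); im=c['pixels']; 
    x0,y0=p; cv2.imwrite(f'pics/{n}_z.png',cv2.resize(cv2.cvtColor(im[y0-60:y0+90,max(x0-70,0):x0+90],cv2.COLOR_RGB2BGR),None,fx=4,fy=4,interpolation=cv2.INTER_CUBIC))
    hsv=cv2.cvtColor(np.ascontiguousarray(im),cv2.COLOR_RGB2HSV)
    m=cv2.inRange(hsv,np.array((0,0,150)),np.array((180,60,255)))
    k,l,st,ce=cv2.connectedComponentsWithStats(m); j=l[p[1],p[0]]; print(n,st[j],ce[j])
    rays.append(ray(c,*ce[j])); print(atz(c,*ce[j],.180))
A=[];b=[]
for o,d in rays:
    d=d/np.linalg.norm(d);P=np.eye(3)-np.outer(d,d);A.append(P);b.append(P@o)
print(np.linalg.lstsq(np.vstack(A),np.hstack(b),rcond=None)[:2])
E
```

```text
top [101 226  27  26 543] [114.02578269 238.69797422]
[0.53609298 0.34973062 0.18      ]
side [225 380  31  31 748] [240.13636364 394.6697861 ]
[0.53423012 0.35069982 0.18      ]
(array([0.53552387, 0.35013714, 0.17865997]), array([1.46283737e-06]))
```

View pics/side_z.png

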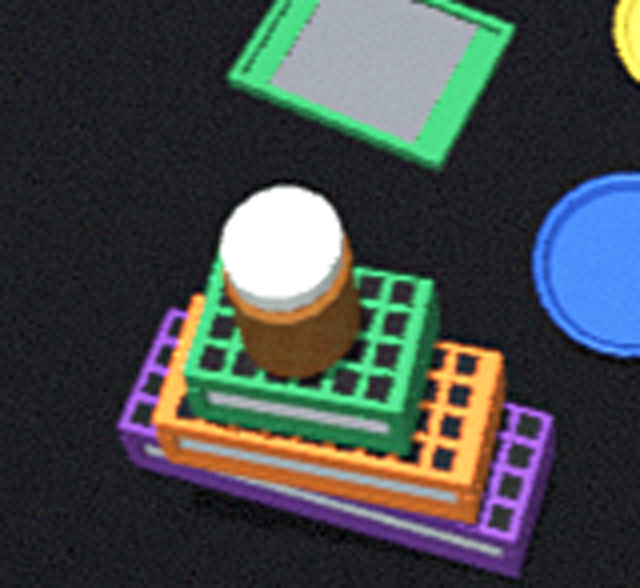

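View pics/top_z.png

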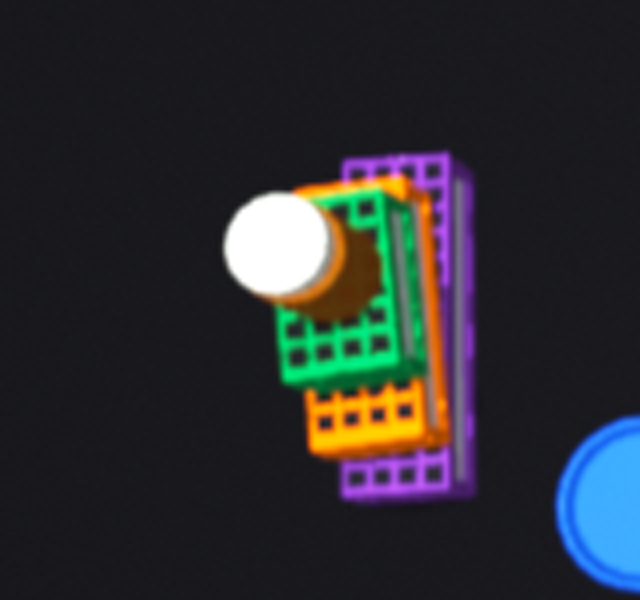

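Triangulated, the jar cap is at (0.535, 0.350, 0.179), which fits the stated 182 mm top. Now I'll move above it.

```bash
python3 -c "
from h import *
print(go((.535,.350,.25),np.radians(90)))"
```

```text
(array([-360.3,  -96.9,  -18.7]), np.float64(-22.5))
```

Call:
servo_tool:
  moves:
    - {"tx": -37, "ty": -10, "tz": -7}
    - {"tx": -74, "ty": -20, "tz": -14}
    - {"tx": -111, "ty": -30, "tz": -20}
    - {"tx": -148, "ty": -40, "tz": -20}
    - {"tx": -185, "ty": -50, "tz": -20}

```text
invalid input at $.moves[0]: expected keys tx, ty, tz, roll, fingers
```

Call:
servo_tool:
  moves:
    - {"tx": -36, "ty": -10, "roll": -5}
    - {"tx": -72, "ty": -20, "roll": -10}
    - {"tx": -108, "ty": -30, "roll": -15}
    - {"tx": -144, "ty": -40, "roll": -20}
    - {"tx": -175, "ty": -47, "roll": -22.5}

```text
invalid input at $.moves[0]: expected keys tx, ty, tz, roll, fingers
```

Call:
servo_tool:
  moves:
    - {}
    - {}
    - {}

```text
invalid input at $.moves[0]: expected keys tx, ty, tz, roll, fingers
```

```bash
python3 -c "
from h import *
s=manip.get_state();print(s['time_s'],s['tcp_pos'],s['wrist_force'])
c=cap('wrist','w1');print(proj(c,[[.5355,.350,.18]]))
print(go((.535,.350,.13),np.radians(90)))"
```

```text
1.85 [0.23920389 0.57739962 0.23128948] [0.69880526 0.41444014 0.57262296]
[[202.56405897 662.30045754]]
(array([-360.3,  -96.8,  101.3]), np.float64(-22.5))
```

View pics/w1.png

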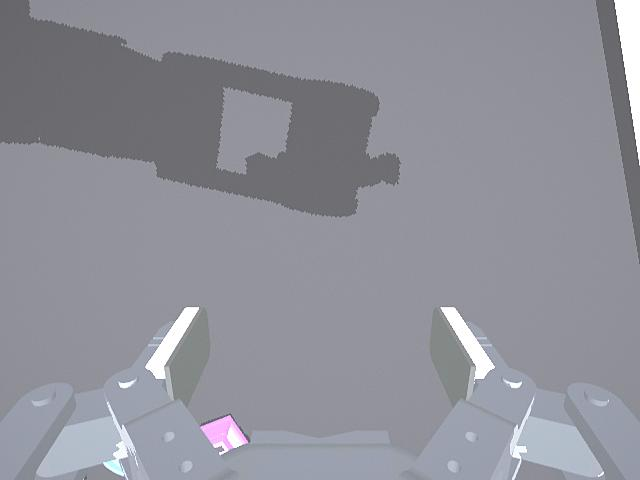

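Call:
servo_tool:
  moves:
    - {"tx": -37, "ty": -10, "tz": -7, "roll": 0, "fingers": 0}
    - {"tx": -74, "ty": -20, "tz": -14, "roll": 0, "fingers": 0}
    - {"tx": -111, "ty": -30, "tz": -20, "roll": 0, "fingers": 0}
    - {"tx": -148, "ty": -40, "tz": -20, "roll": 0, "fingers": 0}
    - {"tx": -185, "ty": -50, "tz": -20, "roll": 0, "fingers": 0}

```text
time_s: 2.32
tcp_pos: [0.3923, 0.4595, 0.252]
eef_rot: [0.612, 3.08, 0.002]
wrist_force: [0.7, 0.3, 0.2]
grip_width: 0.998
```

Call:
servo_tool:
  moves:
    - {"tx": -36, "ty": -10, "tz": 0, "roll": -5, "fingers": 0}
    - {"tx": -72, "ty": -20, "tz": 0, "roll": -10, "fingers": 0}
    - {"tx": -108, "ty": -30, "tz": 0, "roll": -15, "fingers": 0}
    - {"tx": -144, "ty": -40, "tz": 0, "roll": -20, "fingers": 0}
    - {"tx": -175, "ty": -47, "tz": 0, "roll": -22.5, "fingers": 0}

```text
time_s: 2.73
tcp_pos: [0.5365, 0.348, 0.2514]
eef_rot: [-0.004, 3.141, -0.001]
wrist_force: [0.3, 1.0, 0.1]
grip_width: 1.0
```

Call:
servo_tool:
  moves:
    - {"tx": 0, "ty": 0, "tz": 0, "roll": 0, "fingers": 0}
    - {"tx": 0, "ty": 0, "tz": 0, "roll": 0, "fingers": 0}

```text
time_s: 2.9
tcp_pos: [0.5362, 0.3486, 0.251]
eef_rot: [-0.006, -3.141, -0.0]
wrist_force: [-0.6, 0.7, -0.5]
grip_width: 0.994
```

```bash
python3 -c "
from h import *
s=manip.get_state();print(s['time_s'],s['tcp_pos'],s['wrist_force'])
c=cap('wrist','w1');print(proj(c,[[.5355,.350,.18]]))
print(go((.535,.350,.13),np.radians(90)))"
```

```text
2.9 [0.53620388 0.34855161 0.25104953] [-0.61449027  0.65987941 -0.54178394]
[[319.92288528 248.8429635 ]]
(array([ -0.4,   0.5, 121. ]), np.float64(-0.1))
```

View pics/w1.png

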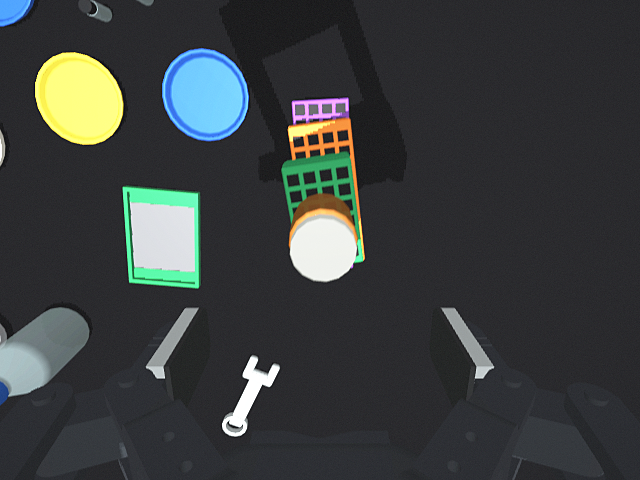

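Call:
servo_tool:
  moves:
    - {"tx": 0, "ty": 1, "tz": 30, "roll": 0, "fingers": 0}
    - {"tx": 0, "ty": 1, "tz": 60, "roll": 0, "fingers": 0}
    - {"tx": 0, "ty": 1, "tz": 90, "roll": 0, "fingers": 0}
    - {"tx": 0, "ty": 1, "tz": 115, "roll": 0, "fingers": 0}
    - {"tx": 0, "ty": 1, "tz": 122, "roll": 0, "fingers": 0}

```text
time_s: 3.37
tcp_pos: [0.5302, 0.351, 0.1251]
eef_rot: [0.003, -3.133, 0.005]
wrist_force: [-0.2, -0.3, -0.8]
grip_width: 0.999
```

Call:
servo_tool:
  moves:
    - {"tx": 0, "ty": 0, "tz": 0, "roll": 0, "fingers": 80}
    - {"tx": 0, "ty": 0, "tz": 0, "roll": 0, "fingers": 110}
    - {"tx": 0, "ty": 0, "tz": 0, "roll": 0, "fingers": 140}
    - {"tx": 0, "ty": 0, "tz": 0, "roll": 0, "fingers": 160}
    - {"tx": 0, "ty": 0, "tz": 0, "roll": 0, "fingers": 170}
  newtons: 30

```text
time_s: 3.78
tcp_pos: [0.5359, 0.3517, 0.1317]
eef_rot: [-0.0, 3.138, 0.003]
wrist_force: [-0.7, -0.9, 4.6]
grip_width: 0.506
```

Call:
servo_tool:
  moves:
    - {"tx": 0, "ty": 0, "tz": 0, "roll": 0, "fingers": 180}
    - {"tx": 0, "ty": 0, "tz": 0, "roll": 0, "fingers": 180}
    - {"tx": 0, "ty": 0, "tz": 0, "roll": 0, "fingers": 180}
  newtons: 30

```text
time_s: 4.03
tcp_pos: [0.5359, 0.3516, 0.1317]
eef_rot: [0.0, 3.138, 0.003]
wrist_force: [-0.1, 0.4, 6.7]
grip_width: 0.511
```

Call:
servo_tool:
  moves:
    - {"tx": 0, "ty": 0, "tz": -10, "roll": 0, "fingers": 180}
    - {"tx": 0, "ty": 0, "tz": -30, "roll": 0, "fingers": 180}
    - {"tx": 0, "ty": 0, "tz": -55, "roll": 0, "fingers": 180}
    - {"tx": 0, "ty": 0, "tz": -60, "roll": 0, "fingers": 180}
    - {"tx": 0, "ty": 0, "tz": -60, "roll": 0, "fingers": 180}

```text
time_s: 4.45
tcp_pos: [0.5361, 0.3516, 0.192]
eef_rot: [0.0, 3.136, 0.004]
wrist_force: [-0.9, 0.1, -0.0]
grip_width: 0.508
```

```bash
python3 -c "
from h import *
s=manip.get_state();print(s['time_s'],s['tcp_pos'],s['wrist_force'])
c=cap('wrist','w2');cap('side','s2')
print(go((.484,-.002,.10),np.radians(90)))"
```

```text
4.45 [0.53610589 0.35160383 0.19195428] [-0.87280175  0.07686761 -0.00430724]
(array([  50. , -352.7,   89. ]), np.float64(-0.0))
```

View pics/w2.png

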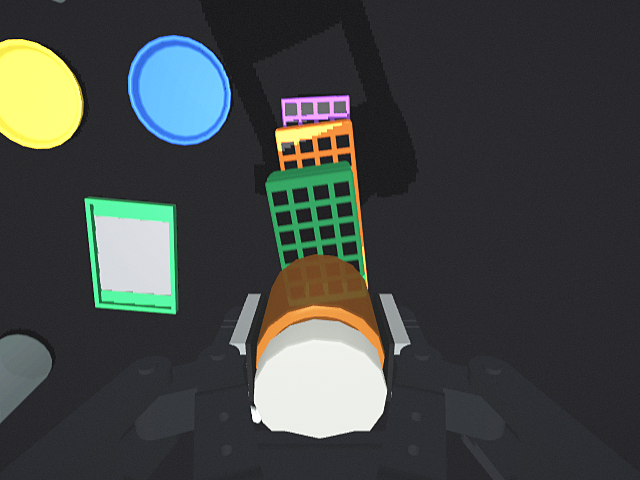

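View pics/s2.png

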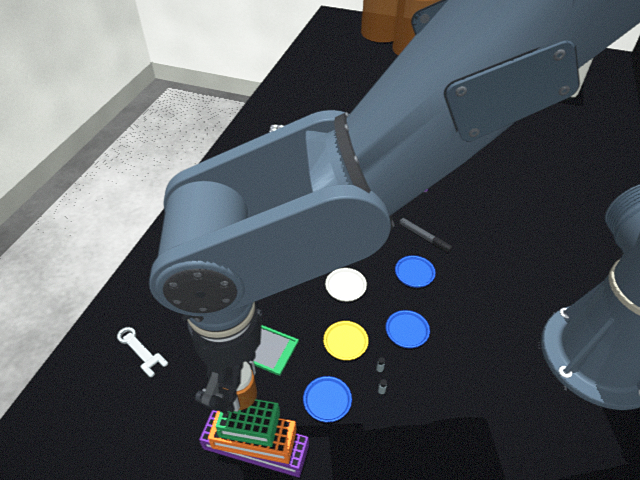

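Call:
servo_tool:
  moves:
    - {"tx": 3, "ty": -20, "tz": 0, "roll": 0, "fingers": 180}
    - {"tx": 10, "ty": -55, "tz": 0, "roll": 0, "fingers": 180}
    - {"tx": 17, "ty": -93, "tz": 0, "roll": 0, "fingers": 180}
    - {"tx": 24, "ty": -131, "tz": 0, "roll": 0, "fingers": 180}
    - {"tx": 30, "ty": -169, "tz": 0, "roll": 0, "fingers": 180}

```text
time_s: 4.97
tcp_pos: [0.5025, 0.1805, 0.1875]
eef_rot: [0.001, -3.138, 0.001]
wrist_force: [1.1, -1.1, -0.0]
grip_width: 0.507
```

Call:
servo_tool:
  moves:
    - {"tx": 5, "ty": -38, "tz": 0, "roll": 0, "fingers": 180}
    - {"tx": 10, "ty": -76, "tz": 10, "roll": 0, "fingers": 180}
    - {"tx": 15, "ty": -114, "tz": 30, "roll": 0, "fingers": 180}
    - {"tx": 20, "ty": -150, "tz": 50, "roll": 0, "fingers": 180}
    - {"tx": 20, "ty": -183, "tz": 70, "roll": 0, "fingers": 180}

```text
time_s: 5.38
tcp_pos: [0.4821, -0.0023, 0.1178]
eef_rot: [-0.0, -3.138, -0.001]
wrist_force: [0.1, 0.2, -1.4]
grip_width: 0.507
```

Call:
servo_tool:
  moves:
    - {"tx": 0, "ty": 0, "tz": 0, "roll": 0, "fingers": 180}
    - {"tx": 0, "ty": 0, "tz": 0, "roll": 0, "fingers": 180}

```text
time_s: 5.55
tcp_pos: [0.4829, -0.0024, 0.1172]
eef_rot: [-0.007, -3.136, -0.002]
wrist_force: [-0.1, 0.9, -1.2]
grip_width: 0.502
```

```bash
python3 -c "
from h import *
s=manip.get_state();print(s['time_s'],s['tcp_pos'],s['wrist_force'])
c=cap('wrist','w3');print(proj(c,[[.484,-.002,.01]]))
print(go((.484,-.002,.016),np.radians(90)))"
```

```text
5.55 [ 0.48289719 -0.00237861  0.11721118] [-0.13745854  0.9415945  -1.19099072]
[[318.03270666 233.63768256]]
(array([ -0.9,  -0.9, 102. ]), np.float64(-0.1))
```

View pics/w3.png

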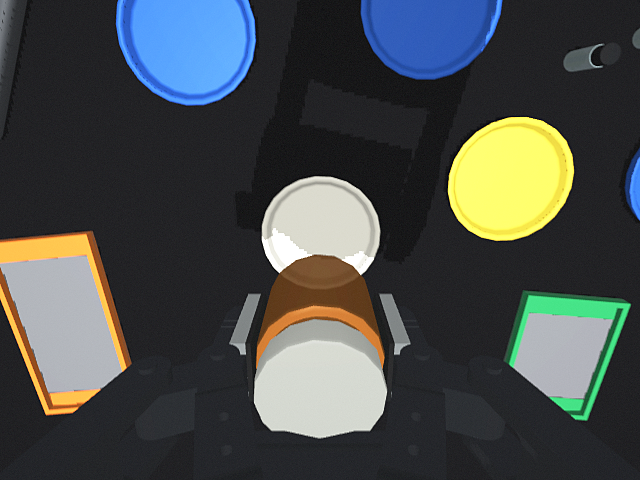

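Call:
servo_tool:
  moves:
    - {"tx": -1, "ty": 0, "tz": 30, "roll": 0, "fingers": 180}
    - {"tx": -1, "ty": 0, "tz": 60, "roll": 0, "fingers": 180}
    - {"tx": -1, "ty": 0, "tz": 82, "roll": 0, "fingers": 180}
    - {"tx": -1, "ty": 0, "tz": 95, "roll": 0, "fingers": 180}
    - {"tx": -1, "ty": 0, "tz": 98, "roll": 0, "fingers": 180}

```text
time_s: 6.02
tcp_pos: [0.4844, 0.001, 0.0196]
eef_rot: [0.004, -3.138, -0.002]
wrist_force: [-0.5, -0.2, -0.3]
grip_width: 0.505
```

Call:
servo_tool:
  moves:
    - {"tx": 0, "ty": 0, "tz": 1, "roll": 0, "fingers": 180}
    - {"tx": 0, "ty": 0, "tz": 2, "roll": 0, "fingers": 180}
    - {"tx": 0, "ty": 0, "tz": 2, "roll": 0, "fingers": 180}

```text
time_s: 6.27
tcp_pos: [0.4864, -0.0005, 0.0202]
eef_rot: [-0.002, 3.14, -0.001]
wrist_force: [0.1, 0.3, -0.8]
grip_width: 0.506
```

Call:
servo_tool:
  moves:
    - {"tx": 0, "ty": 0, "tz": 1, "roll": 0, "fingers": 180}
    - {"tx": 0, "ty": 0, "tz": 2, "roll": 0, "fingers": 180}
    - {"tx": 0, "ty": 0, "tz": 2, "roll": 0, "fingers": 180}

```text
time_s: 6.52
tcp_pos: [0.486, -0.0011, 0.0178]
eef_rot: [0.0, 3.14, -0.0]
wrist_force: [-1.0, -0.7, -0.2]
grip_width: 0.506
```

Call:
servo_tool:
  moves:
    - {"tx": 0, "ty": 0, "tz": 1, "roll": 0, "fingers": 180}
    - {"tx": 0, "ty": 0, "tz": 1, "roll": 0, "fingers": 180}

```text
time_s: 6.68
tcp_pos: [0.4857, -0.0011, 0.0164]
eef_rot: [0.001, 3.141, -0.0]
wrist_force: [-0.1, 0.7, 0.1]
grip_width: 0.502
```

Call:
servo_tool:
  moves:
    - {"tx": 0, "ty": 0, "tz": 1, "roll": 0, "fingers": 180}
    - {"tx": 0, "ty": 0, "tz": 1, "roll": 0, "fingers": 180}

```text
time_s: 6.85
tcp_pos: [0.4857, -0.0011, 0.0157]
eef_rot: [0.0, 3.141, -0.0]
wrist_force: [-1.0, -0.4, 3.0]
grip_width: 0.506
```

Call:
servo_tool:
  moves:
    - {"tx": 0, "ty": 0, "tz": 1, "roll": 0, "fingers": 180}
    - {"tx": 0, "ty": 0, "tz": 1, "roll": 0, "fingers": 180}

```text
time_s: 7.02
tcp_pos: [0.4857, -0.0012, 0.0156]
eef_rot: [0.0, 3.141, -0.0]
wrist_force: [-1.7, 0.3, 12.9]
grip_width: 0.508
```

Contact, at the height I expected. I'll ease back, open and rise.

Call:
servo_tool:
  moves:
    - {"tx": 0, "ty": 0, "tz": -1, "roll": 0, "fingers": 180}
    - {"tx": 0, "ty": 0, "tz": -1, "roll": 0, "fingers": 100}
    - {"tx": 0, "ty": 0, "tz": -1, "roll": 0, "fingers": 50}
    - {"tx": 0, "ty": 0, "tz": -1, "roll": 0, "fingers": 0}
    - {"tx": 0, "ty": 0, "tz": -1, "roll": 0, "fingers": 0}

```text
time_s: 7.43
tcp_pos: [0.4855, -0.001, 0.015]
eef_rot: [-0.0, -3.141, -0.0]
wrist_force: [-0.7, -0.5, 0.2]
grip_width: 0.992
```

Call:
servo_tool:
  moves:
    - {"tx": 0, "ty": 0, "tz": -1, "roll": 0, "fingers": 0}
    - {"tx": 0, "ty": 0, "tz": -20, "roll": 0, "fingers": 0}
    - {"tx": 0, "ty": 0, "tz": -60, "roll": 0, "fingers": 0}
    - {"tx": 0, "ty": 0, "tz": -100, "roll": 0, "fingers": 0}
    - {"tx": 0, "ty": 0, "tz": -140, "roll": 0, "fingers": 0}

```text
time_s: 7.85
tcp_pos: [0.4847, -0.0008, 0.1563]
eef_rot: [-0.0, -3.139, -0.001]
wrist_force: [1.4, 0.1, -0.4]
grip_width: 0.999
```

```bash
python3 -c "
from h import *
s=manip.get_state();print(s['time_s'],s['tcp_pos'],s['wrist_force'],s['grip_width'])
c=cap('wrist','w4');print(proj(c,[[.484,-.002,.066]]))
print(go((.515,.350,.22),np.radians(97)))"
```

```text
7.85 [ 0.48471341 -0.00082805  0.15628419] [ 1.350152    0.08970961 -0.38149699] 0.9987306796985094
[[315.70619996 238.5690607 ]]
(array([-26.3, 351.5, -57.3]), np.float64(-7.0))
```

View pics/w4.png

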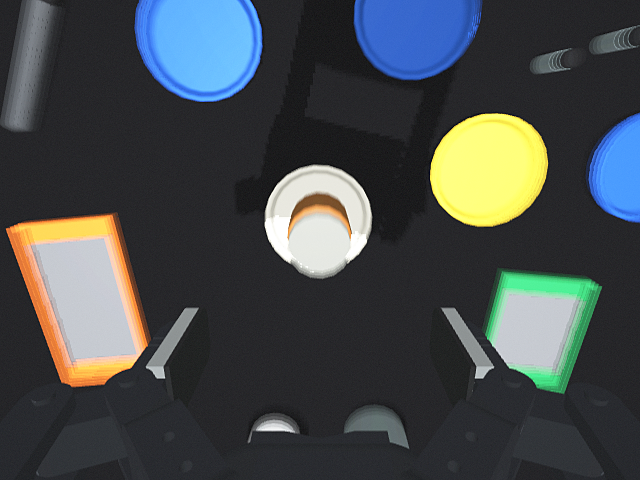

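The jar is standing in the dish. Back over the pile to measure the green rack.

Call:
servo_tool:
  moves:
    - {"tx": 0, "ty": 20, "tz": -30, "roll": 0, "fingers": 0}
    - {"tx": -6, "ty": 55, "tz": -50, "roll": 0, "fingers": 0}
    - {"tx": -12, "ty": 92, "tz": -70, "roll": 0, "fingers": 0}
    - {"tx": -18, "ty": 130, "tz": -85, "roll": 0, "fingers": 0}
    - {"tx": -24, "ty": 170, "tz": -95, "roll": 0, "fingers": 0}

```text
time_s: 8.32
tcp_pos: [0.5102, 0.17, 0.2521]
eef_rot: [0.002, 3.139, 0.0]
wrist_force: [1.6, -1.2, 0.2]
grip_width: 0.999
```

Call:
servo_tool:
  moves:
    - {"tx": 0, "ty": 40, "tz": 0, "roll": 0, "fingers": 0}
    - {"tx": 0, "ty": 80, "tz": 0, "roll": 0, "fingers": 0}
    - {"tx": 0, "ty": 120, "tz": 0, "roll": 0, "fingers": 0}
    - {"tx": 0, "ty": 155, "tz": 0, "roll": 0, "fingers": 0}
    - {"tx": 0, "ty": 180, "tz": 0, "roll": 0, "fingers": 0}

```text
time_s: 8.73
tcp_pos: [0.5088, 0.3518, 0.2497]
eef_rot: [0.003, -3.141, -0.001]
wrist_force: [0.1, -0.9, 0.0]
grip_width: 0.999
```

Call:
servo_tool:
  moves:
    - {"tx": 0, "ty": 0, "tz": 0, "roll": 0, "fingers": 0}
    - {"tx": 0, "ty": 0, "tz": 0, "roll": 0, "fingers": 0}

```text
time_s: 8.9
tcp_pos: [0.5088, 0.3497, 0.2493]
eef_rot: [0.004, -3.141, 0.001]
wrist_force: [-0.0, -0.7, 0.2]
grip_width: 1.005
```

```bash
cat >> h.py <<'E'
def blob(c,col,near,z,tol=60,name=None):
    m=cmask(c,col); m=cv2.morphologyEx(m,cv2.MORPH_CLOSE,np.ones((3,3)))
    k,l,st,ce=cv2.connectedComponentsWithStats(m); p=proj(c,[[*near,z]])[0]
    j=max((j for j in range(1,k) if np.hypot(*(ce[j]-p))<tol),key=lambda j:st[j,4])
    return (l==j)
E
python3 - <<'E'
from h import *
s=manip.get_state();print(s['time_s'],s['tcp_pos'],Ro.from_rotvec(s['eef_rot']).as_matrix()[:,1])
c=cap('wrist','w5')
np.save('w5.npy',c,allow_pickle=True)
E
```

```text
8.9 [0.50879089 0.34966684 0.24932947] [-2.86305148e-03  9.99995522e-01 -8.70728674e-04]
```

View pics/w5.png

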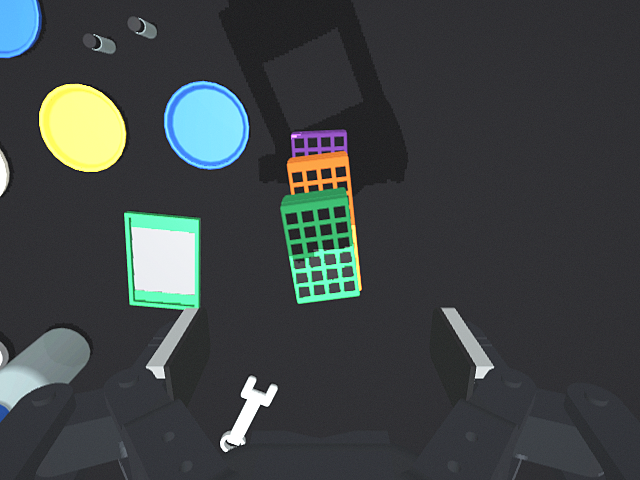

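The view shows the green rack on top at about (320,248), unobstructed. I'll fit the box silhouette in the wrist and side views, with height left free.

```bash
cat >> h.py <<'E'
from scipy.optimize import minimize
def box(x,y,z,yaw,L):
    C=np.array([[a*L/2,b*.025,c] for a in(-1,1) for b in(-1,1) for c in(0,-.04)])
    R=np.array([[np.cos(yaw),-np.sin(yaw),0],[np.sin(yaw),np.cos(yaw),0],[0,0,1]])
    return C@R.T+[x,y,z]
def hullmask(pts,S=4):
    m=np.zeros((480*1,640*1),np.uint8)
    h=cv2.convexHull(np.float32(pts)).reshape(-1,2)
    cv2.fillConvexPoly(m,np.int32(np.round(h*16)),255,cv2.LINE_AA,4); return m/255.
def fit(views,L,x0,z=None):
    """views: list of (cam, boolmask); hulls compared"""
    T=[]
    for c,m in views:
        p=np.argwhere(m)[:,::-1].astype(np.float32); T.append((c,hullmask(p)))
    def cost(v):
        zz=z if z is not None else v[3]/100
        r=0
        for c,t in T:
            q=hullmask(proj(c,box(v[0]/100,v[1]/100,zz,v[2]/10,L))); r+=np.abs(q-t).sum()/t.sum()
        return r
    v0=[x0[0]*100,x0[1]*100,x0[2]*10]+([] if z is not None else [x0[3]*100])
    n=len(v0); sim=np.vstack([v0]+[np.array(v0)+np.eye(n)[i]*.7 for i in range(n)])
    o=minimize(cost,v0,method='Nelder-Mead',options=dict(initial_simplex=sim,maxiter=600,xatol=1e-3,fatol=1e-5))
    v=o.x; return np.round([v[0]/100,v[1]/100,np.degrees(v[2]/10)]+([z] if z is not None else [v[3]/100]),4),round(o.fun,3)
E
python3 - <<'E'
from h import *
c=np.load('w5.npy',allow_pickle=True).item()
g=blob(c,'green',(.515,.35),.12); print(g.sum())
cs=cap('side','s5'); gs=blob(cs,'green',(.515,.35),.12,40); print(gs.sum())
print(fit([(c,g)],.08,(.515,.35,.1,.12),.12))
print(fit([(c,g)],.08,(.515,.35,.1,.12)))
print(fit([(c,g),(cs,gs)],.08,(.515,.35,.1,.12)))
E
```

```text
4838
1675
(array([0.5329, 0.3519, 8.2998, 0.12  ]), np.float64(0.005))
(array([0.5328, 0.3519, 8.2669, 0.1201]), np.float64(0.004))
(array([0.5305, 0.3514, 8.3804, 0.1243]), np.float64(0.121))
```

View pics/s5.png

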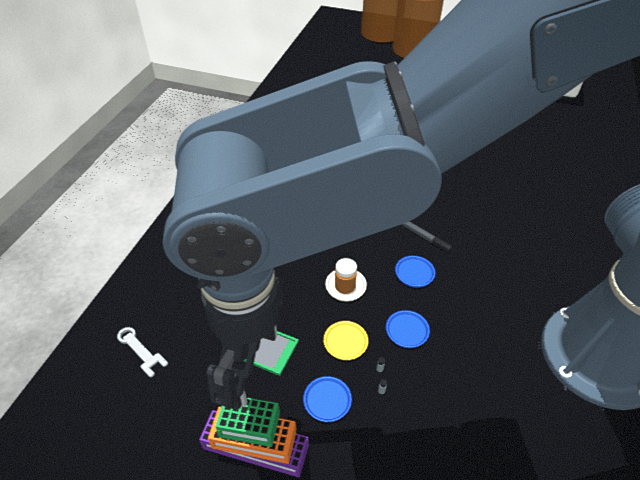

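Free-height fit: green centre (0.533, 0.352), yaw 8.3°, top 0.120 m, which matches the text.

```bash
python3 -c "
from h import *
print(go((.533,.352,.150),np.radians(98.3)))"
```

```text
(array([-24. ,   4.4,  99.5]), np.float64(-8.3))
```

Call:
servo_tool:
  moves:
    - {"tx": -12, "ty": 1, "tz": 10, "roll": -4, "fingers": 0}
    - {"tx": -24, "ty": 2, "tz": 35, "roll": -8.3, "fingers": 0}
    - {"tx": -24, "ty": 2, "tz": 70, "roll": -8.3, "fingers": 0}
    - {"tx": -24, "ty": 2, "tz": 90, "roll": -8.3, "fingers": 0}
    - {"tx": -24, "ty": 2, "tz": 100, "roll": -8.3, "fingers": 0}

```text
time_s: 9.42
tcp_pos: [0.532, 0.3477, 0.1468]
eef_rot: [0.223, -3.127, 0.004]
wrist_force: [0.2, -0.6, -0.2]
grip_width: 0.998
```

Call:
servo_tool:
  moves:
    - {"tx": 0, "ty": 0, "tz": 0, "roll": 0, "fingers": 0}
    - {"tx": 0, "ty": 0, "tz": 0, "roll": 0, "fingers": 0}

```text
time_s: 9.58
tcp_pos: [0.5341, 0.3497, 0.1505]
eef_rot: [0.225, -3.134, 0.0]
wrist_force: [0.3, 0.9, -0.5]
grip_width: 1.0
```

```bash
python3 -c "
from h import *
print(go((.533,.352,.092),np.radians(98.3)))
c=cap('wrist','w6')"
```

```text
(array([ 0.7,  2.4, 58.5]), np.float64(-0.1))
```

View pics/w6.png

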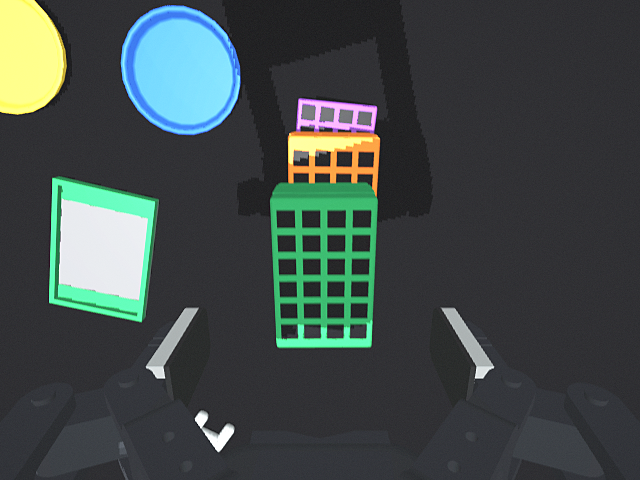

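Call:
servo_tool:
  moves:
    - {"tx": 0, "ty": 2, "tz": 15, "roll": 0, "fingers": 0}
    - {"tx": 0, "ty": 2, "tz": 32, "roll": 0, "fingers": 0}
    - {"tx": 0, "ty": 2, "tz": 48, "roll": 0, "fingers": 0}
    - {"tx": 0, "ty": 2, "tz": 56, "roll": 0, "fingers": 0}
    - {"tx": 0, "ty": 2, "tz": 58, "roll": 0, "fingers": 0}

```text
time_s: 10.05
tcp_pos: [0.5333, 0.3525, 0.0923]
eef_rot: [-0.227, 3.133, -0.0]
wrist_force: [-0.0, 0.4, 1.0]
grip_width: 1.002
```

Call:
servo_tool:
  moves:
    - {"tx": 0, "ty": 0, "tz": 0, "roll": 0, "fingers": 70}
    - {"tx": 0, "ty": 0, "tz": 0, "roll": 0, "fingers": 90}
    - {"tx": 0, "ty": 0, "tz": 0, "roll": 0, "fingers": 110}
    - {"tx": 0, "ty": 0, "tz": 0, "roll": 0, "fingers": 130}
    - {"tx": 0, "ty": 0, "tz": 0, "roll": 0, "fingers": 150}
  newtons: 30

```text
time_s: 10.47
tcp_pos: [0.5343, 0.3529, 0.0937]
eef_rot: [-0.227, 3.131, 0.001]
wrist_force: [-1.0, -0.5, 5.8]
grip_width: 0.584
```

Call:
servo_tool:
  moves:
    - {"tx": 0, "ty": 0, "tz": 0, "roll": 0, "fingers": 180}
    - {"tx": 0, "ty": 0, "tz": 0, "roll": 0, "fingers": 180}
    - {"tx": 0, "ty": 0, "tz": 0, "roll": 0, "fingers": 180}
  newtons: 40

```text
time_s: 10.72
tcp_pos: [0.5344, 0.3529, 0.0938]
eef_rot: [-0.227, 3.131, 0.001]
wrist_force: [-0.4, -1.1, 6.1]
grip_width: 0.581
```

Call:
servo_tool:
  moves:
    - {"tx": 0, "ty": 0, "tz": -6, "roll": 0, "fingers": 180}
    - {"tx": 0, "ty": 0, "tz": -15, "roll": 0, "fingers": 180}
    - {"tx": 0, "ty": 0, "tz": -30, "roll": 0, "fingers": 180}
    - {"tx": 0, "ty": 0, "tz": -48, "roll": 0, "fingers": 180}
    - {"tx": 0, "ty": 0, "tz": -60, "roll": 0, "fingers": 180}

```text
time_s: 11.13
tcp_pos: [0.5335, 0.3528, 0.1538]
eef_rot: [-0.227, 3.132, 0.001]
wrist_force: [0.1, 0.9, -1.2]
grip_width: 0.572
```

```bash
python3 -c "
from h import *
s=manip.get_state();print(s['time_s'],s['tcp_pos'],s['wrist_force'],s['grip_width'])
print(go((.587,.181,.15),np.radians(84.5)))
c=cap('wrist','w7')"
```

```text
11.1333 [0.53350522 0.35282468 0.15380876] [ 0.10907224  0.94352102 -1.24162117] 0.5719318552227948
(array([ -28.1, -177.7,    3.8]), np.float64(13.8))
```

View pics/w7.png

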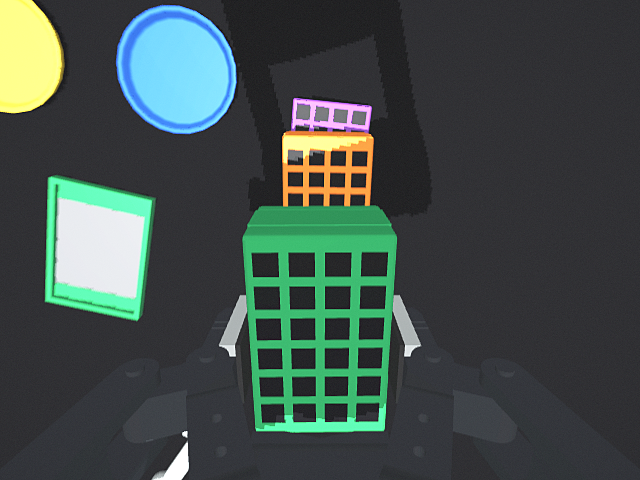

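Call:
servo_tool:
  moves:
    - {"tx": -5, "ty": -25, "tz": 0, "roll": 2, "fingers": 180}
    - {"tx": -12, "ty": -65, "tz": 0, "roll": 6, "fingers": 180}
    - {"tx": -18, "ty": -105, "tz": 0, "roll": 10, "fingers": 180}
    - {"tx": -24, "ty": -145, "tz": 0, "roll": 13.8, "fingers": 180}
    - {"tx": -28, "ty": -178, "tz": 0, "roll": 13.8, "fingers": 180}

```text
time_s: 11.6
tcp_pos: [0.5872, 0.1781, 0.152]
eef_rot: [0.155, 3.138, -0.001]
wrist_force: [0.2, -0.3, -1.4]
grip_width: 0.579
```

Call:
servo_tool:
  moves:
    - {"tx": 0, "ty": 0, "tz": 20, "roll": 0, "fingers": 180}
    - {"tx": 0, "ty": 0, "tz": 40, "roll": 0, "fingers": 180}
    - {"tx": 0, "ty": 0, "tz": 60, "roll": 0, "fingers": 180}
    - {"tx": 0, "ty": 0, "tz": 70, "roll": 0, "fingers": 180}
    - {"tx": 0, "ty": 0, "tz": 70, "roll": 0, "fingers": 180}

```text
time_s: 12.02
tcp_pos: [0.5845, 0.1801, 0.0795]
eef_rot: [-0.151, -3.132, 0.002]
wrist_force: [0.5, -0.2, -1.3]
grip_width: 0.577
```

```bash
python3 -c "
from h import *
s=manip.get_state();print(s['time_s'],s['tcp_pos'],s['wrist_force'],s['grip_width'])
print(go((.587,.181,.0175),np.radians(84.5)))
c=cap('wrist','w8');cap('top','t8')"
```

```text
12.0167 [0.58452258 0.18008972 0.07948181] [ 0.46004979 -0.15350659 -1.31639999] 0.5771108493848469
(array([-2.7,  1.2, 62. ]), np.float64(-0.0))
```

View pics/w8.png

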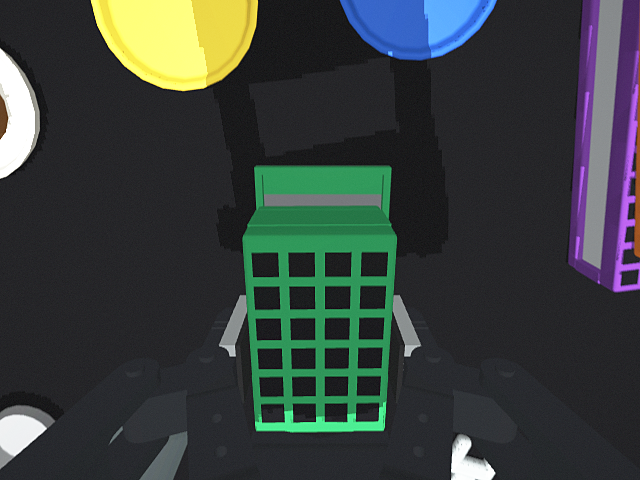

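View pics/t8.png

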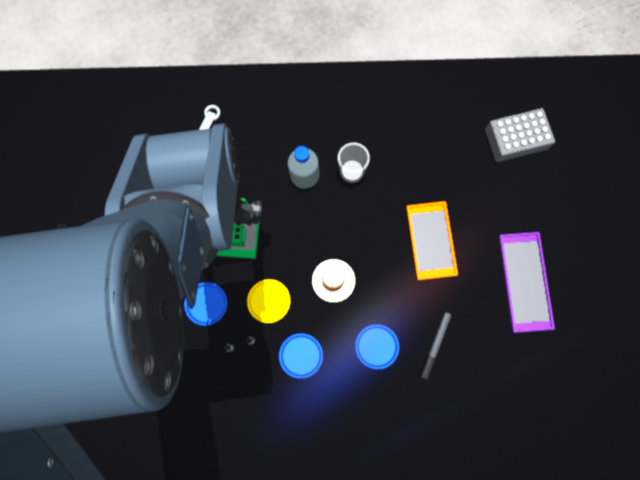

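Call:
servo_tool:
  moves:
    - {"tx": -3, "ty": 1, "tz": 20, "roll": 0, "fingers": 180}
    - {"tx": -3, "ty": 1, "tz": 38, "roll": 0, "fingers": 180}
    - {"tx": -3, "ty": 1, "tz": 52, "roll": 0, "fingers": 180}
    - {"tx": -3, "ty": 1, "tz": 58, "roll": 0, "fingers": 180}
    - {"tx": -3, "ty": 1, "tz": 59, "roll": 0, "fingers": 180}

```text
time_s: 12.53
tcp_pos: [0.5897, 0.1814, 0.0231]
eef_rot: [-0.15, -3.138, 0.0]
wrist_force: [-1.0, -0.2, -2.1]
grip_width: 0.577
```

Call:
servo_tool:
  moves:
    - {"tx": 0, "ty": 0, "tz": 1, "roll": 0, "fingers": 180}
    - {"tx": 0, "ty": 0, "tz": 2, "roll": 0, "fingers": 180}
    - {"tx": 0, "ty": 0, "tz": 2, "roll": 0, "fingers": 180}

```text
time_s: 12.78
tcp_pos: [0.5906, 0.1813, 0.0223]
eef_rot: [0.151, 3.136, 0.001]
wrist_force: [-0.1, -0.3, -1.6]
grip_width: 0.575
```

Call:
servo_tool:
  moves:
    - {"tx": 0, "ty": 0, "tz": 1, "roll": 0, "fingers": 180}
    - {"tx": 0, "ty": 0, "tz": 1, "roll": 0, "fingers": 180}
    - {"tx": 0, "ty": 0, "tz": 1, "roll": 0, "fingers": 180}

```text
time_s: 13.03
tcp_pos: [0.5899, 0.1812, 0.0206]
eef_rot: [0.151, 3.137, 0.0]
wrist_force: [-0.0, -0.2, -1.5]
grip_width: 0.577
```

Call:
servo_tool:
  moves:
    - {"tx": 2, "ty": 0, "tz": 1, "roll": 0, "fingers": 180}
    - {"tx": 2, "ty": 0, "tz": 2, "roll": 0, "fingers": 180}
    - {"tx": 2, "ty": 0, "tz": 3, "roll": 0, "fingers": 180}
    - {"tx": 2, "ty": 0, "tz": 3, "roll": 0, "fingers": 180}

```text
time_s: 13.37
tcp_pos: [0.5875, 0.1813, 0.017]
eef_rot: [-0.151, -3.137, 0.0]
wrist_force: [0.2, 0.1, -2.4]
grip_width: 0.576
```

Call:
servo_tool:
  moves:
    - {"tx": 0, "ty": 0, "tz": 1, "roll": 0, "fingers": 180}
    - {"tx": 0, "ty": 0, "tz": 1, "roll": 0, "fingers": 180}

```text
time_s: 13.53
tcp_pos: [0.5875, 0.1813, 0.0169]
eef_rot: [-0.151, -3.138, 0.0]
wrist_force: [-1.8, -0.3, 4.1]
grip_width: 0.573
```

Call:
servo_tool:
  moves:
    - {"tx": 0, "ty": 0, "tz": 1, "roll": 0, "fingers": 180}
    - {"tx": 0, "ty": 0, "tz": 1, "roll": 0, "fingers": 180}

```text
time_s: 13.7
tcp_pos: [0.5876, 0.1813, 0.0168]
eef_rot: [-0.151, -3.138, 0.0]
wrist_force: [-4.5, -1.1, 10.3]
grip_width: 0.576
```

Contact on the bay floor. I'll release and go up.

Call:
servo_tool:
  moves:
    - {"tx": 0, "ty": 0, "tz": -1, "roll": 0, "fingers": 180}
    - {"tx": 0, "ty": 0, "tz": -1, "roll": 0, "fingers": 90}
    - {"tx": 0, "ty": 0, "tz": -1, "roll": 0, "fingers": 40}
    - {"tx": 0, "ty": 0, "tz": -1, "roll": 0, "fingers": 0}
    - {"tx": 0, "ty": 0, "tz": -1, "roll": 0, "fingers": 0}

```text
time_s: 14.12
tcp_pos: [0.5879, 0.1814, 0.016]
eef_rot: [0.151, 3.138, 0.0]
wrist_force: [0.3, -0.1, -1.0]
grip_width: 1.003
```

Call:
servo_tool:
  moves:
    - {"tx": 0, "ty": 0, "tz": -15, "roll": 0, "fingers": 0}
    - {"tx": 0, "ty": 0, "tz": -40, "roll": 0, "fingers": 0}
    - {"tx": 0, "ty": 0, "tz": -80, "roll": 0, "fingers": 0}
    - {"tx": 0, "ty": 0, "tz": -120, "roll": 0, "fingers": 0}
    - {"tx": 0, "ty": 0, "tz": -160, "roll": 0, "fingers": 0}

```text
time_s: 14.53
tcp_pos: [0.5872, 0.1813, 0.1772]
eef_rot: [-0.151, -3.136, 0.0]
wrist_force: [1.4, 0.6, 0.3]
grip_width: 0.998
```

```bash
python3 -c "
from h import *
s=manip.get_state();print(s['time_s'],s['tcp_pos'],s['wrist_force'],s['grip_width'])
print(go((.525,.350,.22),np.radians(97)))
c=cap('wrist','w9')"
```

```text
14.5333 [0.58724495 0.18125919 0.17719872] [1.4231456  0.63944962 0.31353312] 0.9984291651913318
(array([ 78.2, 162. , -42.7]), np.float64(-12.5))
```

View pics/w9.png

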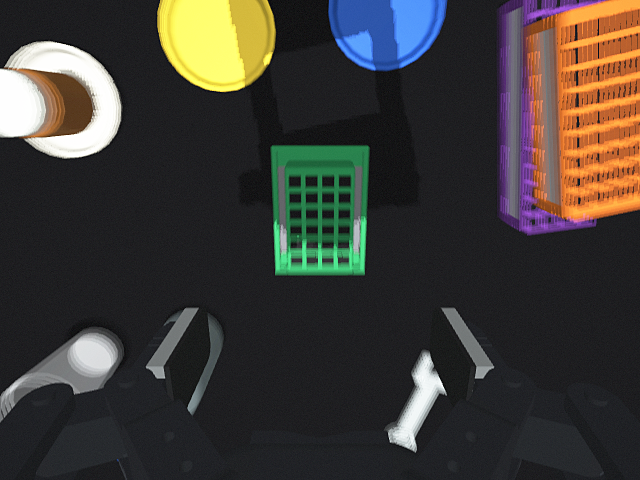

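Green is sitting in its bay. Next, the orange rack.

Call:
servo_tool:
  moves:
    - {"tx": 15, "ty": 30, "tz": -10, "roll": -2, "fingers": 0}
    - {"tx": 31, "ty": 65, "tz": -20, "roll": -5, "fingers": 0}
    - {"tx": 47, "ty": 100, "tz": -30, "roll": -8, "fingers": 0}
    - {"tx": 63, "ty": 135, "tz": -40, "roll": -11, "fingers": 0}
    - {"tx": 78, "ty": 162, "tz": -43, "roll": -12.5, "fingers": 0}

```text
time_s: 15.0
tcp_pos: [0.5257, 0.3529, 0.2207]
eef_rot: [-0.196, 3.132, 0.003]
wrist_force: [1.1, -0.8, 0.4]
grip_width: 1.007
```

Call:
servo_tool:
  moves:
    - {"tx": 0, "ty": 0, "tz": 0, "roll": 0, "fingers": 0}
    - {"tx": 0, "ty": 0, "tz": 0, "roll": 0, "fingers": 0}
    - {"tx": 0, "ty": 0, "tz": 0, "roll": 0, "fingers": 0}

```text
time_s: 15.25
tcp_pos: [0.5255, 0.3497, 0.2186]
eef_rot: [0.192, -3.135, 0.002]
wrist_force: [1.5, 0.2, 0.0]
grip_width: 0.999
```

```bash
python3 - <<'E'
from h import *
s=manip.get_state();print(s['time_s'],s['tcp_pos'])
c=cap('wrist','w10')
g=blob(c,'orange',(.53,.35),.08,80); print(g.sum())
print(fit([(c,g)],.12,(.53,.35,.1,.08),.08))
r=fit([(c,g)],.12,(.53,.35,.1,.08));print(r)
x=r[0];print(go((x[0],x[1],.11),np.radians(90+x[2])))
E
```

```text
15.25 [0.52550873 0.34966399 0.21860116]
4670
(array([0.5258, 0.3562, 7.3103, 0.08  ]), np.float64(0.343))
(array([ 0.5329,  0.3548,  3.1248, -0.0102]), np.float64(0.252))
(array([ -7.8,   5. , 108.5]), np.float64(3.8))
```

View pics/w10.png

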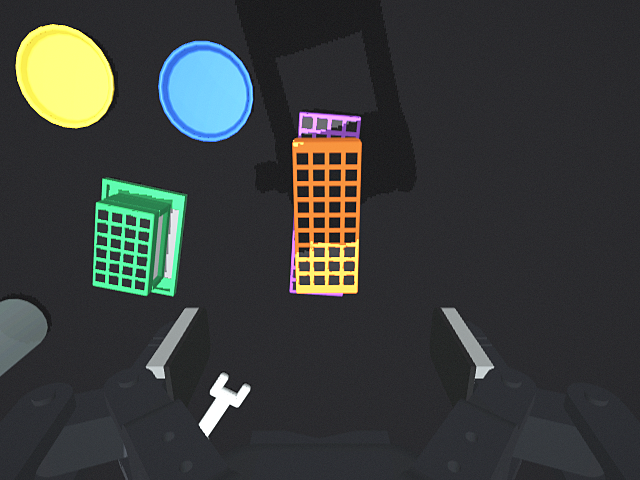

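```bash
sed -i "s/'orange':((8,140,90),(20,255,255))/'orange':((5,110,90),(30,255,255))/" h.py; python3 - <<'E'
from h import *
c=cap('wrist')
g=blob(c,'orange',(.53,.35),.08,80); print(g.sum())
print(fit([(c,g)],.12,(.53,.35,.1,.08),.08))
r=fit([(c,g)],.12,(.53,.35,.1,.08));print(r)
cs=cap('side'); gs=blob(cs,'orange',(.53,.35),.08,50); print(fit([(cs,gs)],.12,(.53,.35,.1,.08)))
x=r[0];print(go((x[0],x[1],.11),np.radians(90+x[2])))
E
```

```text
6581
(array([0.5276, 0.3564, 7.266 , 0.08  ]), np.float64(0.005))
(array([0.5278, 0.3564, 7.3193, 0.0793]), np.float64(0.004))
(array([0.5265, 0.353 , 7.4639, 0.0781]), np.float64(0.051))
(array([ -2.6,   7.6, 108.6]), np.float64(-0.4))
```

The orange fit is (0.528, 0.356), yaw 7.3°, top 0.079 m. The side view agrees to about 3 mm.

Call:
servo_tool:
  moves:
    - {"tx": -3, "ty": 7, "tz": 20, "roll": 0, "fingers": 0}
    - {"tx": -3, "ty": 7, "tz": 50, "roll": 0, "fingers": 0}
    - {"tx": -3, "ty": 7, "tz": 80, "roll": 0, "fingers": 0}
    - {"tx": -3, "ty": 7, "tz": 100, "roll": 0, "fingers": 0}
    - {"tx": -3, "ty": 7, "tz": 108, "roll": 0, "fingers": 0}

```text
time_s: 15.82
tcp_pos: [0.5263, 0.355, 0.1074]
eef_rot: [0.188, -3.129, 0.004]
wrist_force: [-0.5, 0.5, 0.1]
grip_width: 1.001
```

Call:
servo_tool:
  moves:
    - {"tx": 0, "ty": 0, "tz": 0, "roll": 0, "fingers": 0}
    - {"tx": 0, "ty": 0, "tz": 0, "roll": 0, "fingers": 0}

```text
time_s: 15.98
tcp_pos: [0.5286, 0.3568, 0.1114]
eef_rot: [-0.19, 3.136, 0.0]
wrist_force: [0.5, 0.4, 0.2]
grip_width: 1.002
```

```bash
python3 - <<'E'
from h import *
c=cap('wrist','w11')
print(go((.5277,.356,.052),np.radians(97.3)))
E
```

```text
(array([ 1.7, -1.2, 60.4]), np.float64(-0.4))
```

View pics/w11.png

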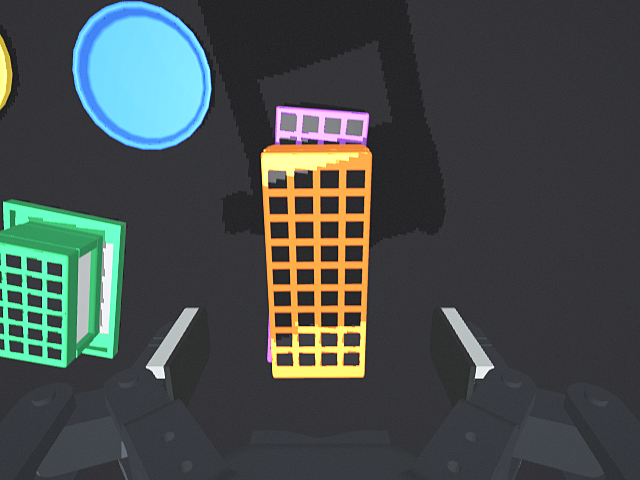

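Call:
servo_tool:
  moves:
    - {"tx": 1, "ty": -1, "tz": 15, "roll": 0, "fingers": 0}
    - {"tx": 1, "ty": -1, "tz": 32, "roll": 0, "fingers": 0}
    - {"tx": 1, "ty": -1, "tz": 48, "roll": 0, "fingers": 0}
    - {"tx": 1, "ty": -1, "tz": 57, "roll": 0, "fingers": 0}
    - {"tx": 1, "ty": -1, "tz": 59, "roll": 0, "fingers": 0}

```text
time_s: 16.45
tcp_pos: [0.527, 0.3562, 0.052]
eef_rot: [0.191, -3.135, 0.0]
wrist_force: [-0.2, -0.1, 0.2]
grip_width: 1.0
```

Call:
servo_tool:
  moves:
    - {"tx": 0, "ty": 0, "tz": 0, "roll": 0, "fingers": 70}
    - {"tx": 0, "ty": 0, "tz": 0, "roll": 0, "fingers": 90}
    - {"tx": 0, "ty": 0, "tz": 0, "roll": 0, "fingers": 110}
    - {"tx": 0, "ty": 0, "tz": 0, "roll": 0, "fingers": 130}
    - {"tx": 0, "ty": 0, "tz": 0, "roll": 0, "fingers": 150}
  newtons: 30

```text
time_s: 16.87
tcp_pos: [0.5279, 0.3565, 0.0537]
eef_rot: [-0.192, 3.133, 0.001]
wrist_force: [-0.4, -1.4, 4.9]
grip_width: 0.576
```

Call:
servo_tool:
  moves:
    - {"tx": 0, "ty": 0, "tz": 0, "roll": 0, "fingers": 180}
    - {"tx": 0, "ty": 0, "tz": 0, "roll": 0, "fingers": 180}
    - {"tx": 0, "ty": 0, "tz": 0, "roll": 0, "fingers": 180}
  newtons: 50

```text
time_s: 17.12
tcp_pos: [0.5279, 0.3566, 0.0538]
eef_rot: [-0.192, 3.133, 0.001]
wrist_force: [-0.4, -1.3, 6.8]
grip_width: 0.574
```

Call:
servo_tool:
  moves:
    - {"tx": 0, "ty": 0, "tz": -6, "roll": 0, "fingers": 180}
    - {"tx": 0, "ty": 0, "tz": -18, "roll": 0, "fingers": 180}
    - {"tx": 0, "ty": 0, "tz": -45, "roll": 0, "fingers": 180}
    - {"tx": 0, "ty": 0, "tz": -85, "roll": 0, "fingers": 180}
    - {"tx": 0, "ty": 0, "tz": -120, "roll": 0, "fingers": 180}

```text
time_s: 17.53
tcp_pos: [0.5262, 0.3562, 0.1735]
eef_rot: [0.191, -3.134, 0.001]
wrist_force: [1.0, -0.1, -1.1]
grip_width: 0.575
```

```bash
python3 - <<'E'
from h import *
c=cap('wrist','w12')
s=manip.get_state();print(s['time_s'],s['tcp_pos'],s['wrist_force'],s['grip_width'])
print(go((.52,0,.18),np.radians(95.5)))
E
```

```text
17.5833 [0.5306547  0.35843823 0.1819652 ] [1.84396296 0.63919977 2.89259196] 0.5783186134516142
(array([ 5.440e+01, -3.545e+02, -2.000e-01]), np.float64(1.5))
```

View pics/w12.png

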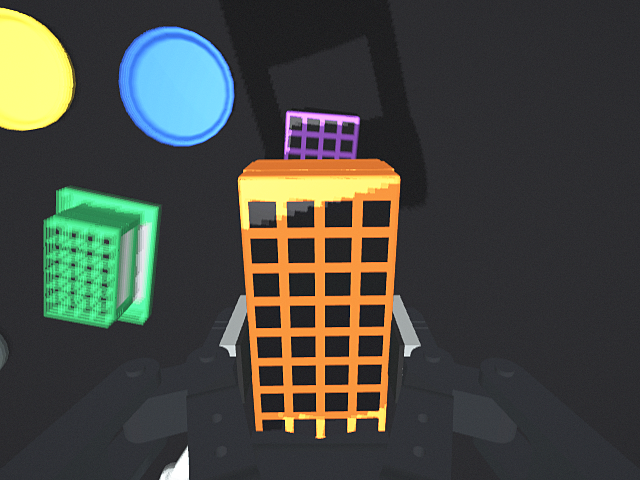

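Call:
servo_tool:
  moves:
    - {"tx": 2, "ty": -20, "tz": 0, "roll": 0, "fingers": 180}
    - {"tx": 5, "ty": -55, "tz": 0, "roll": 0, "fingers": 180}
    - {"tx": 8, "ty": -93, "tz": 0, "roll": 0, "fingers": 180}
    - {"tx": 11, "ty": -131, "tz": 0, "roll": 0, "fingers": 180}
    - {"tx": 14, "ty": -169, "tz": 0, "roll": 0, "fingers": 180}

```text
time_s: 18.0
tcp_pos: [0.533, 0.1857, 0.1726]
eef_rot: [-0.193, 3.135, 0.0]
wrist_force: [1.8, 0.5, -1.4]
grip_width: 0.576
```

Call:
servo_tool:
  moves:
    - {"tx": 3, "ty": -38, "tz": 0, "roll": 0, "fingers": 180}
    - {"tx": 6, "ty": -76, "tz": 0, "roll": 0, "fingers": 180}
    - {"tx": 9, "ty": -114, "tz": 0, "roll": 0, "fingers": 180}
    - {"tx": 12, "ty": -152, "tz": 0, "roll": 0, "fingers": 180}
    - {"tx": 14, "ty": -190, "tz": 0, "roll": 0, "fingers": 180}

```text
time_s: 18.42
tcp_pos: [0.5423, -0.005, 0.1726]
eef_rot: [0.192, -3.136, -0.0]
wrist_force: [1.1, 1.2, -2.1]
grip_width: 0.576
```

Call:
servo_tool:
  moves:
    - {"tx": 3, "ty": -38, "tz": 0, "roll": 0, "fingers": 180}
    - {"tx": 6, "ty": -76, "tz": 0, "roll": 0, "fingers": 180}
    - {"tx": 9, "ty": -114, "tz": 5, "roll": 0, "fingers": 180}
    - {"tx": 12, "ty": -152, "tz": 20, "roll": 0, "fingers": 180}
    - {"tx": 14, "ty": -185, "tz": 40, "roll": 0, "fingers": 180}

```text
time_s: 18.83
tcp_pos: [0.5527, -0.192, 0.1338]
eef_rot: [-0.19, 3.131, -0.005]
wrist_force: [0.8, 0.3, -2.0]
grip_width: 0.577
```

Call:
servo_tool:
  moves:
    - {"tx": 0, "ty": 0, "tz": 15, "roll": 0, "fingers": 180}
    - {"tx": 0, "ty": 0, "tz": 30, "roll": 0, "fingers": 180}
    - {"tx": 0, "ty": 0, "tz": 45, "roll": 0, "fingers": 180}
    - {"tx": 0, "ty": 0, "tz": 50, "roll": 0, "fingers": 180}
    - {"tx": 0, "ty": 0, "tz": 50, "roll": 0, "fingers": 180}

```text
time_s: 19.25
tcp_pos: [0.5505, -0.1882, 0.081]
eef_rot: [0.191, -3.133, -0.003]
wrist_force: [-0.3, 0.7, -2.2]
grip_width: 0.577
```

```bash
python3 - <<'E'
from h import *
c=cap('wrist','w13')
s=manip.get_state();print(s['time_s'],s['tcp_pos'],s['wrist_force'],s['grip_width'])
print(go((.559,-.193,.02),np.radians(95.5)))
E
```

```text
19.3 [ 0.55123273 -0.18844124  0.08203456] [-0.74534712  1.14904785 -1.14245483] 0.5744887337730191
(array([-7.2, -5.5, 62. ]), np.float64(1.5))
```

View pics/w13.png

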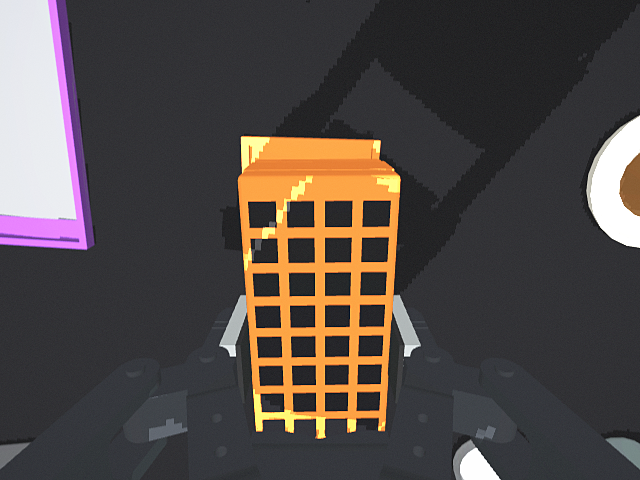

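Call:
servo_tool:
  moves:
    - {"tx": -7, "ty": -5, "tz": 5, "roll": 1.5, "fingers": 180}
    - {"tx": -7, "ty": -5, "tz": 25, "roll": 1.5, "fingers": 180}
    - {"tx": -7, "ty": -5, "tz": 45, "roll": 1.5, "fingers": 180}
    - {"tx": -7, "ty": -5, "tz": 56, "roll": 1.5, "fingers": 180}
    - {"tx": -7, "ty": -5, "tz": 58, "roll": 1.5, "fingers": 180}

```text
time_s: 19.72
tcp_pos: [0.5583, -0.1921, 0.0232]
eef_rot: [0.151, -3.136, -0.002]
wrist_force: [0.4, -0.8, -2.2]
grip_width: 0.579
```

Call:
servo_tool:
  moves:
    - {"tx": 0, "ty": 0, "tz": 0, "roll": 0, "fingers": 180}
    - {"tx": 0, "ty": 0, "tz": 0, "roll": 0, "fingers": 180}
    - {"tx": 0, "ty": 0, "tz": 0, "roll": 0, "fingers": 180}

```text
time_s: 19.97
tcp_pos: [0.5599, -0.1933, 0.0255]
eef_rot: [-0.151, 3.136, -0.002]
wrist_force: [-0.6, -0.5, -1.9]
grip_width: 0.579
```

```bash
python3 - <<'E'
from h import *
s=manip.get_state();print(s['time_s'],s['tcp_pos'],s['wrist_force'],s['grip_width'])
print(go((.559,-.193,.0168),np.radians(95.5)))
E
```

```text
19.9667 [ 0.55991656 -0.19326197  0.02545077] [-0.63589031 -0.50529862 -1.87816537] 0.5788067942192643
(array([0.9, 0.4, 8.6]), np.float64(0.0))
```

Call:
servo_tool:
  moves:
    - {"tx": 1, "ty": 0, "tz": 2, "roll": 0.7, "fingers": 180}
    - {"tx": 1, "ty": 0, "tz": 4, "roll": 0.7, "fingers": 180}
    - {"tx": 1, "ty": 0, "tz": 6, "roll": 0.7, "fingers": 180}
    - {"tx": 1, "ty": 0, "tz": 7, "roll": 0.7, "fingers": 180}
    - {"tx": 1, "ty": 0, "tz": 7, "roll": 0.7, "fingers": 180}

```text
time_s: 20.38
tcp_pos: [0.5579, -0.193, 0.017]
eef_rot: [0.131, -3.139, -0.0]
wrist_force: [0.6, -0.6, -1.8]
grip_width: 0.573
```

Call:
servo_tool:
  moves:
    - {"tx": 0, "ty": 0, "tz": 1, "roll": 0, "fingers": 180}
    - {"tx": 0, "ty": 0, "tz": 1, "roll": 0, "fingers": 180}

```text
time_s: 20.55
tcp_pos: [0.558, -0.193, 0.0169]
eef_rot: [0.131, -3.139, -0.0]
wrist_force: [-1.8, -0.3, 4.4]
grip_width: 0.574
```

Call:
servo_tool:
  moves:
    - {"tx": 0, "ty": 0, "tz": 1, "roll": 0, "fingers": 180}
    - {"tx": 0, "ty": 0, "tz": 1, "roll": 0, "fingers": 180}

```text
time_s: 20.72
tcp_pos: [0.558, -0.1931, 0.0168]
eef_rot: [-0.131, 3.139, -0.0]
wrist_force: [-3.2, 0.3, 10.9]
grip_width: 0.573
```

Call:
servo_tool:
  moves:
    - {"tx": 0, "ty": 0, "tz": -1, "roll": 0, "fingers": 180}
    - {"tx": 0, "ty": 0, "tz": -1, "roll": 0, "fingers": 90}
    - {"tx": 0, "ty": 0, "tz": -1, "roll": 0, "fingers": 40}
    - {"tx": 0, "ty": 0, "tz": -1, "roll": 0, "fingers": 0}
    - {"tx": 0, "ty": 0, "tz": -1, "roll": 0, "fingers": 0}

```text
time_s: 21.13
tcp_pos: [0.5582, -0.1931, 0.016]
eef_rot: [-0.131, 3.139, -0.0]
wrist_force: [0.3, -0.5, -0.6]
grip_width: 1.0
```

Call:
servo_tool:
  moves:
    - {"tx": 0, "ty": 0, "tz": -15, "roll": 0, "fingers": 0}
    - {"tx": 0, "ty": 0, "tz": -40, "roll": 0, "fingers": 0}
    - {"tx": 0, "ty": 0, "tz": -80, "roll": 0, "fingers": 0}
    - {"tx": 0, "ty": 0, "tz": -120, "roll": 0, "fingers": 0}
    - {"tx": 0, "ty": 0, "tz": -155, "roll": 0, "fingers": 0}

```text
time_s: 21.55
tcp_pos: [0.5581, -0.193, 0.173]
eef_rot: [-0.131, 3.138, -0.0]
wrist_force: [0.2, -0.1, -0.0]
grip_width: 0.997
```

```bash
python3 - <<'E'
from h import *
c=cap('wrist','w14')
s=manip.get_state();print(s['time_s'],s['tcp_pos'],s['wrist_force'],s['grip_width'])
print(go((.52,.352,.20),np.radians(95)))
E
```

```text
21.6 [ 0.5622033  -0.19507336  0.18023993] [ 0.99007708 -0.89289231  3.68630792] 0.9994612176606885
(array([ -4.1, 548.5, -24.1]), np.float64(-0.2))
```

View pics/w14.png

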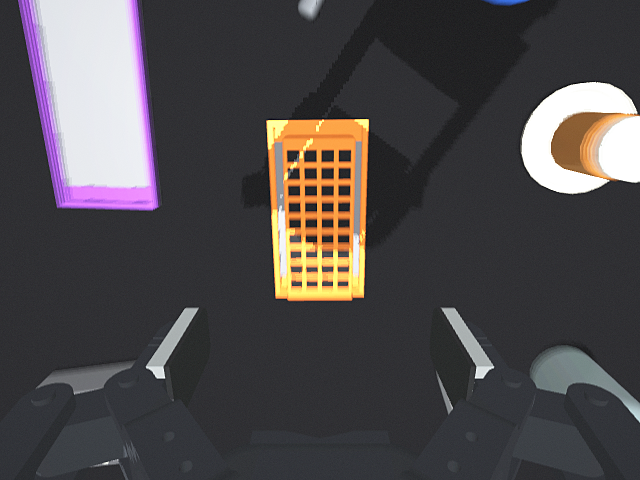

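Orange is in. Going back for purple.

Call:
servo_tool:
  moves:
    - {"tx": 0, "ty": 25, "tz": -10, "roll": 0, "fingers": 0}
    - {"tx": 0, "ty": 63, "tz": -20, "roll": 0, "fingers": 0}
    - {"tx": 0, "ty": 102, "tz": -25, "roll": 0, "fingers": 0}
    - {"tx": 0, "ty": 141, "tz": -25, "roll": 0, "fingers": 0}
    - {"tx": -1, "ty": 180, "tz": -25, "roll": 0, "fingers": 0}

```text
time_s: 22.02
tcp_pos: [0.5437, -0.0122, 0.1964]
eef_rot: [-0.13, 3.138, -0.0]
wrist_force: [0.8, 0.3, 0.4]
grip_width: 0.999
```

Call:
servo_tool:
  moves:
    - {"tx": 0, "ty": 39, "tz": 0, "roll": 0, "fingers": 0}
    - {"tx": 0, "ty": 78, "tz": 0, "roll": 0, "fingers": 0}
    - {"tx": 0, "ty": 117, "tz": 0, "roll": 0, "fingers": 0}
    - {"tx": 0, "ty": 156, "tz": 0, "roll": 0, "fingers": 0}
    - {"tx": -1, "ty": 195, "tz": 0, "roll": 0, "fingers": 0}

```text
time_s: 22.43
tcp_pos: [0.5279, 0.1827, 0.1959]
eef_rot: [0.131, -3.138, 0.0]
wrist_force: [1.2, -0.6, -0.2]
grip_width: 0.998
```

Call:
servo_tool:
  moves:
    - {"tx": 0, "ty": 39, "tz": 0, "roll": 0, "fingers": 0}
    - {"tx": 0, "ty": 78, "tz": 0, "roll": 0, "fingers": 0}
    - {"tx": 0, "ty": 117, "tz": 0, "roll": 0, "fingers": 0}
    - {"tx": 0, "ty": 150, "tz": 0, "roll": 0, "fingers": 0}
    - {"tx": 0, "ty": 172, "tz": 0, "roll": 0, "fingers": 0}

```text
time_s: 22.85
tcp_pos: [0.5134, 0.3557, 0.1957]
eef_rot: [-0.135, 3.139, 0.002]
wrist_force: [0.9, -1.7, 0.1]
grip_width: 1.001
```

Call:
servo_tool:
  moves:
    - {"tx": 0, "ty": 0, "tz": 0, "roll": 0, "fingers": 0}
    - {"tx": 0, "ty": 0, "tz": 0, "roll": 0, "fingers": 0}
    - {"tx": 0, "ty": 0, "tz": 0, "roll": 0, "fingers": 0}

```text
time_s: 23.1
tcp_pos: [0.514, 0.3516, 0.1956]
eef_rot: [0.132, -3.138, 0.002]
wrist_force: [0.6, -1.1, 0.7]
grip_width: 0.999
```

```bash
python3 - <<'E'
from h import *
c=cap('wrist','w15')
s=manip.get_state();print(s['time_s'],s['tcp_pos'])
g=blob(c,'purple',(.53,.352),.04,90); print(g.sum())
print(fit([(c,g)],.16,(.53,.352,.07,.04),.04))
r=fit([(c,g)],.16,(.53,.352,.07,.04));print(r)
cs=cap('side'); gs=blob(cs,'purple',(.53,.352),.04,50); print(fit([(cs,gs)],.16,(.53,.352,.07,.04)))
x=r[0];print(go((x[0],x[1],.07),np.radians(90+x[2])))
E
```

```text
23.15 [0.51422889 0.35106821 0.19579661]
7024
(array([0.5296, 0.3537, 2.7934, 0.04  ]), np.float64(0.006))
(array([0.5294, 0.3536, 2.8031, 0.0407]), np.float64(0.005))
(array([0.5275, 0.3523, 2.7456, 0.0439]), np.float64(0.007))
(array([-15.3,   1.6, 125.9]), np.float64(1.9))
```

View pics/w15.png

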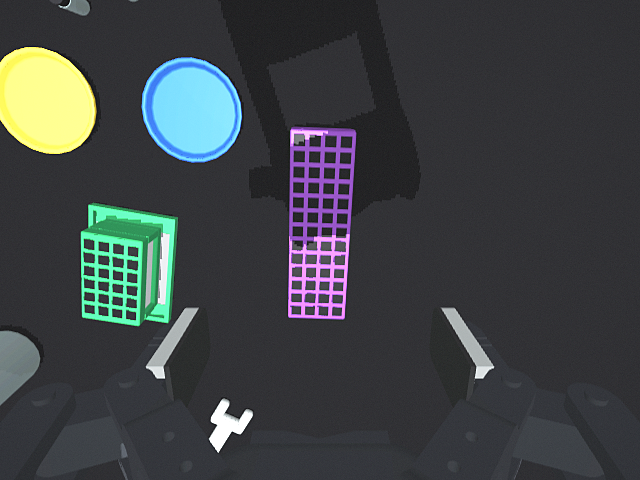

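Purple fit: (0.529, 0.3535), yaw 2.8°, top 0.041 m. The side view agrees within 3 mm.

Call:
servo_tool:
  moves:
    - {"tx": -8, "ty": 1, "tz": 20, "roll": 1, "fingers": 0}
    - {"tx": -15, "ty": 2, "tz": 55, "roll": 2, "fingers": 0}
    - {"tx": -15, "ty": 2, "tz": 90, "roll": 2, "fingers": 0}
    - {"tx": -15, "ty": 2, "tz": 115, "roll": 2, "fingers": 0}
    - {"tx": -15, "ty": 2, "tz": 125, "roll": 2, "fingers": 0}

```text
time_s: 23.62
tcp_pos: [0.5271, 0.3527, 0.0673]
eef_rot: [0.073, -3.134, 0.005]
wrist_force: [-0.3, -0.5, -0.1]
grip_width: 1.0
```

Call:
servo_tool:
  moves:
    - {"tx": 0, "ty": 0, "tz": 0, "roll": 0, "fingers": 0}
    - {"tx": 0, "ty": 0, "tz": 0, "roll": 0, "fingers": 0}
    - {"tx": 0, "ty": 0, "tz": 0, "roll": 0, "fingers": 0}

```text
time_s: 23.87
tcp_pos: [0.5307, 0.3557, 0.0731]
eef_rot: [-0.075, 3.137, 0.002]
wrist_force: [0.7, -0.5, -0.4]
grip_width: 1.001
```

```bash
python3 - <<'E'
from h import *
print(go((.5294,.3535,.014),np.radians(92.8)))
c=cap('wrist','w16')
E
```

```text
(array([ 1.6, -2.2, 59.1]), np.float64(-0.0))
```

View pics/w16.png

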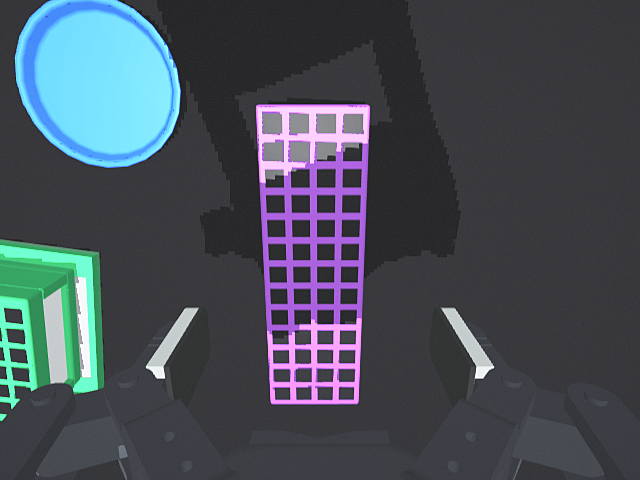

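Call:
servo_tool:
  moves:
    - {"tx": 1, "ty": -2, "tz": 15, "roll": 0, "fingers": 0}
    - {"tx": 1, "ty": -2, "tz": 32, "roll": 0, "fingers": 0}
    - {"tx": 1, "ty": -2, "tz": 48, "roll": 0, "fingers": 0}
    - {"tx": 1, "ty": -2, "tz": 55, "roll": 0, "fingers": 0}
    - {"tx": 1, "ty": -2, "tz": 57, "roll": 0, "fingers": 0}

```text
time_s: 24.33
tcp_pos: [0.5282, 0.3535, 0.0143]
eef_rot: [0.077, -3.141, 0.0]
wrist_force: [-0.2, 0.2, -0.3]
grip_width: 0.998
```

Call:
servo_tool:
  moves:
    - {"tx": 0, "ty": 0, "tz": 0, "roll": 0, "fingers": 70}
    - {"tx": 0, "ty": 0, "tz": 0, "roll": 0, "fingers": 90}
    - {"tx": 0, "ty": 0, "tz": 0, "roll": 0, "fingers": 110}
    - {"tx": 0, "ty": 0, "tz": 0, "roll": 0, "fingers": 130}
    - {"tx": 0, "ty": 0, "tz": 0, "roll": 0, "fingers": 150}
  newtons: 30

```text
time_s: 24.75
tcp_pos: [0.5291, 0.3537, 0.0157]
eef_rot: [-0.077, 3.138, 0.001]
wrist_force: [-0.5, -0.1, 5.9]
grip_width: 0.579
```

Call:
servo_tool:
  moves:
    - {"tx": 0, "ty": 0, "tz": 0, "roll": 0, "fingers": 180}
    - {"tx": 0, "ty": 0, "tz": 0, "roll": 0, "fingers": 180}
    - {"tx": 0, "ty": 0, "tz": 0, "roll": 0, "fingers": 180}
  newtons: 60

```text
time_s: 25.0
tcp_pos: [0.5292, 0.3538, 0.0159]
eef_rot: [-0.077, 3.138, 0.001]
wrist_force: [-0.5, -0.4, 7.8]
grip_width: 0.577
```

Call:
servo_tool:
  moves:
    - {"tx": 0, "ty": 0, "tz": -6, "roll": 0, "fingers": 180}
    - {"tx": 0, "ty": 0, "tz": -18, "roll": 0, "fingers": 180}
    - {"tx": 0, "ty": 0, "tz": -45, "roll": 0, "fingers": 180}
    - {"tx": 0, "ty": 0, "tz": -85, "roll": 0, "fingers": 180}
    - {"tx": 0, "ty": 0, "tz": -125, "roll": 0, "fingers": 180}

```text
time_s: 25.42
tcp_pos: [0.5266, 0.3529, 0.1394]
eef_rot: [0.076, -3.137, 0.002]
wrist_force: [-0.0, 1.2, -2.7]
grip_width: 0.57
```

Call:
servo_tool:
  moves:
    - {"tx": 0, "ty": 0, "tz": -25, "roll": 0, "fingers": 180}
    - {"tx": 0, "ty": 0, "tz": -30, "roll": 0, "fingers": 180}
    - {"tx": 0, "ty": 0, "tz": -30, "roll": 0, "fingers": 180}

```text
time_s: 25.67
tcp_pos: [0.5292, 0.354, 0.1718]
eef_rot: [-0.077, 3.136, 0.003]
wrist_force: [-0.4, -0.7, -2.4]
grip_width: 0.573
```

```bash
python3 - <<'E'
from h import *
c=cap('wrist','w17')
s=manip.get_state();print(s['time_s'],s['tcp_pos'],s['wrist_force'],s['grip_width'])
print(go((.475,-.3675,.17),np.radians(93)))
E
```

```text
25.7167 [0.52766479 0.35330426 0.16936656] [-0.66348485 -0.22702622 -3.57992117] 0.5730452455325676
(array([ 8.780e+01, -7.174e+02, -7.000e-01]), np.float64(-0.2))
```

View pics/w17.png

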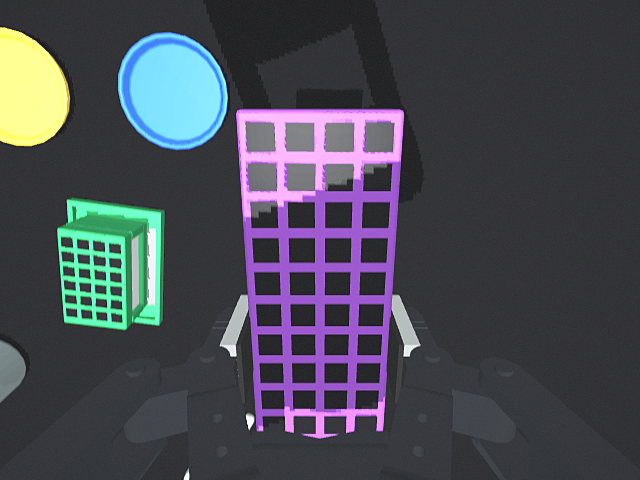

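Call:
servo_tool:
  moves:
    - {"tx": 2, "ty": -20, "tz": 0, "roll": 0, "fingers": 180}
    - {"tx": 7, "ty": -55, "tz": 0, "roll": 0, "fingers": 180}
    - {"tx": 12, "ty": -93, "tz": 0, "roll": 0, "fingers": 180}
    - {"tx": 17, "ty": -131, "tz": 0, "roll": 0, "fingers": 180}
    - {"tx": 22, "ty": -169, "tz": 0, "roll": 0, "fingers": 180}

```text
time_s: 26.13
tcp_pos: [0.5117, 0.182, 0.1662]
eef_rot: [0.078, -3.134, 0.001]
wrist_force: [1.1, -1.4, -2.1]
grip_width: 0.572
```

Call:
servo_tool:
  moves:
    - {"tx": 5, "ty": -38, "tz": 0, "roll": 0, "fingers": 180}
    - {"tx": 10, "ty": -76, "tz": 0, "roll": 0, "fingers": 180}
    - {"tx": 14, "ty": -114, "tz": 0, "roll": 0, "fingers": 180}
    - {"tx": 19, "ty": -152, "tz": 0, "roll": 0, "fingers": 180}
    - {"tx": 23, "ty": -190, "tz": 0, "roll": 0, "fingers": 180}

```text
time_s: 26.55
tcp_pos: [0.498, -0.0085, 0.1667]
eef_rot: [0.076, -3.134, -0.003]
wrist_force: [0.6, 0.4, -3.7]
grip_width: 0.573
```

Call:
servo_tool:
  moves:
    - {"tx": 5, "ty": -38, "tz": 0, "roll": 0, "fingers": 180}
    - {"tx": 10, "ty": -76, "tz": 0, "roll": 0, "fingers": 180}
    - {"tx": 14, "ty": -114, "tz": 0, "roll": 0, "fingers": 180}
    - {"tx": 19, "ty": -152, "tz": 0, "roll": 0, "fingers": 180}
    - {"tx": 23, "ty": -190, "tz": 0, "roll": 0, "fingers": 180}

```text
time_s: 26.97
tcp_pos: [0.4846, -0.1988, 0.1665]
eef_rot: [0.076, -3.135, -0.006]
wrist_force: [0.6, 1.1, -2.3]
grip_width: 0.574
```

Call:
servo_tool:
  moves:
    - {"tx": 5, "ty": -38, "tz": 0, "roll": 0, "fingers": 180}
    - {"tx": 10, "ty": -76, "tz": 0, "roll": 0, "fingers": 180}
    - {"tx": 14, "ty": -114, "tz": 10, "roll": 0, "fingers": 180}
    - {"tx": 19, "ty": -145, "tz": 30, "roll": 0, "fingers": 180}
    - {"tx": 20, "ty": -165, "tz": 50, "roll": 0, "fingers": 180}

```text
time_s: 27.38
tcp_pos: [0.4736, -0.3671, 0.1165]
eef_rot: [0.072, -3.139, -0.001]
wrist_force: [0.6, 0.0, -3.3]
grip_width: 0.572
```

Call:
servo_tool:
  moves:
    - {"tx": 0, "ty": 0, "tz": 15, "roll": 0, "fingers": 180}
    - {"tx": 0, "ty": 0, "tz": 30, "roll": 0, "fingers": 180}
    - {"tx": 0, "ty": 0, "tz": 35, "roll": 0, "fingers": 180}
    - {"tx": 0, "ty": 0, "tz": 35, "roll": 0, "fingers": 180}

```text
time_s: 27.72
tcp_pos: [0.4728, -0.3616, 0.0803]
eef_rot: [0.076, -3.135, -0.011]
wrist_force: [-0.2, -0.2, -2.9]
grip_width: 0.574
```

```bash
python3 - <<'E'
from h import *
c=cap('wrist','w18')
s=manip.get_state();print(s['time_s'],s['tcp_pos'],s['wrist_force'],s['grip_width'])
print(go((.475,-.3675,.023),np.radians(93)))
E
```

```text
27.7667 [ 0.47385012 -0.36237169  0.08191482] [ 0.54434882 -1.76353152 -2.03704385] 0.5743295599758195
(array([-1.1, -5.4, 58.9]), np.float64(-0.2))
```

View pics/w18.png

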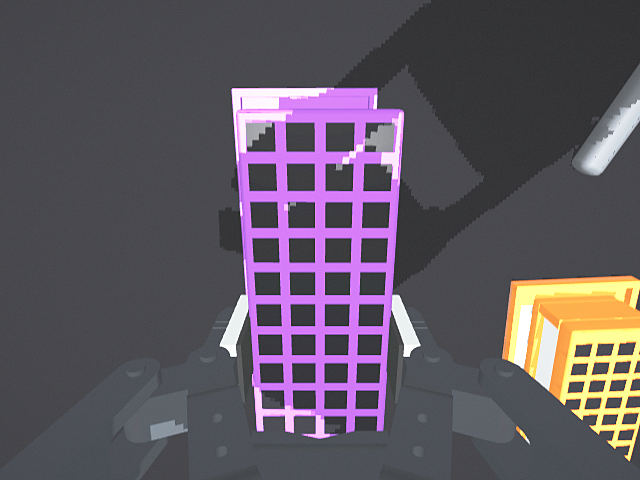

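Call:
servo_tool:
  moves:
    - {"tx": -1, "ty": -5, "tz": 15, "roll": 0, "fingers": 180}
    - {"tx": -1, "ty": -5, "tz": 32, "roll": 0, "fingers": 180}
    - {"tx": -1, "ty": -5, "tz": 45, "roll": 0, "fingers": 180}
    - {"tx": -1, "ty": -5, "tz": 53, "roll": 0, "fingers": 180}
    - {"tx": -1, "ty": -5, "tz": 54, "roll": 0, "fingers": 180}

```text
time_s: 28.18
tcp_pos: [0.4757, -0.3677, 0.0288]
eef_rot: [0.077, -3.139, -0.004]
wrist_force: [1.2, -0.1, -3.2]
grip_width: 0.572
```

Call:
servo_tool:
  moves:
    - {"tx": 0, "ty": 0, "tz": 0, "roll": 0, "fingers": 180}
    - {"tx": 0, "ty": 0, "tz": 0, "roll": 0, "fingers": 180}
    - {"tx": 0, "ty": 0, "tz": 0, "roll": 0, "fingers": 180}

```text
time_s: 28.43
tcp_pos: [0.4769, -0.3694, 0.0311]
eef_rot: [-0.077, 3.139, -0.002]
wrist_force: [0.7, -0.6, -3.3]
grip_width: 0.572
```

```bash
python3 - <<'E'
from h import *
s=manip.get_state();print(s['time_s'],s['tcp_pos'],s['wrist_force'],s['grip_width'])
print(go((.475,-.3675,.0189),np.radians(93)))
E
```

```text
28.4333 [ 0.47691799 -0.36936454  0.0311243 ] [ 0.73261483 -0.63793038 -3.26095762] 0.5719315221167485
(array([ 1.8,  2. , 12.2]), np.float64(-0.2))
```

Call:
servo_tool:
  moves:
    - {"tx": 2, "ty": 2, "tz": 3, "roll": 0, "fingers": 180}
    - {"tx": 2, "ty": 2, "tz": 6, "roll": 0, "fingers": 180}
    - {"tx": 2, "ty": 2, "tz": 9, "roll": 0, "fingers": 180}
    - {"tx": 2, "ty": 2, "tz": 10, "roll": 0, "fingers": 180}
    - {"tx": 2, "ty": 2, "tz": 10, "roll": 0, "fingers": 180}

```text
time_s: 28.85
tcp_pos: [0.474, -0.3668, 0.0198]
eef_rot: [0.076, -3.14, -0.001]
wrist_force: [-0.1, -0.1, -2.6]
grip_width: 0.572
```

Call:
servo_tool:
  moves:
    - {"tx": 0, "ty": 0, "tz": 1, "roll": 0, "fingers": 180}
    - {"tx": 0, "ty": 0, "tz": 1, "roll": 0, "fingers": 180}

```text
time_s: 29.02
tcp_pos: [0.4743, -0.3671, 0.0191]
eef_rot: [-0.076, 3.141, -0.0]
wrist_force: [-0.2, -0.1, -2.5]
grip_width: 0.574
```

Call:
servo_tool:
  moves:
    - {"tx": 0, "ty": 0, "tz": 1, "roll": 0, "fingers": 180}
    - {"tx": 0, "ty": 0, "tz": 1, "roll": 0, "fingers": 180}

```text
time_s: 29.18
tcp_pos: [0.4744, -0.3671, 0.0189]
eef_rot: [-0.077, 3.14, -0.0]
wrist_force: [-0.5, 0.7, 2.7]
grip_width: 0.573
```

Call:
servo_tool:
  moves:
    - {"tx": 0, "ty": 0, "tz": 0, "roll": 0, "fingers": 180}
    - {"tx": 0, "ty": 0, "tz": 0, "roll": 0, "fingers": 90}
    - {"tx": 0, "ty": 0, "tz": 0, "roll": 0, "fingers": 40}
    - {"tx": 0, "ty": 0, "tz": 0, "roll": 0, "fingers": 0}
    - {"tx": 0, "ty": 0, "tz": 0, "roll": 0, "fingers": 0}

```text
time_s: 29.6
tcp_pos: [0.4744, -0.3672, 0.0182]
eef_rot: [-0.077, 3.14, -0.0]
wrist_force: [-0.2, 0.6, -0.0]
grip_width: 0.994
```

Call:
servo_tool:
  moves:
    - {"tx": 0, "ty": 0, "tz": -15, "roll": 0, "fingers": 0}
    - {"tx": 0, "ty": 0, "tz": -40, "roll": 0, "fingers": 0}
    - {"tx": 0, "ty": 0, "tz": -80, "roll": 0, "fingers": 0}
    - {"tx": 0, "ty": 0, "tz": -120, "roll": 0, "fingers": 0}
    - {"tx": 0, "ty": 0, "tz": -160, "roll": 0, "fingers": 0}

```text
time_s: 30.02
tcp_pos: [0.4739, -0.3667, 0.1794]
eef_rot: [0.077, -3.14, -0.002]
wrist_force: [0.2, -0.7, 0.5]
grip_width: 0.996
```

Call:
servo_tool:
  moves:
    - {"tx": 0, "ty": 0, "tz": -20, "roll": 0, "fingers": 0}
    - {"tx": 0, "ty": 0, "tz": -20, "roll": 0, "fingers": 0}
    - {"tx": 0, "ty": 0, "tz": -20, "roll": 0, "fingers": 0}

```text
time_s: 30.27
tcp_pos: [0.4748, -0.3675, 0.1997]
eef_rot: [-0.077, 3.138, -0.004]
wrist_force: [-0.1, 0.8, -0.1]
grip_width: 1.0
```

```bash
python3 - <<'E'
from h import *
c=cap('wrist','w19');cap('side','s19');cap('top','t19')
s=manip.get_state();print(s['time_s'],s['tcp_pos'],s['wrist_force'],s['grip_width'])
E
```

```text
30.4167 [ 0.47330207 -0.36597061  0.1962793 ] [-0.33572459 -0.34482331  0.5072466 ] 0.9998213319570469
```

View pics/w19.png

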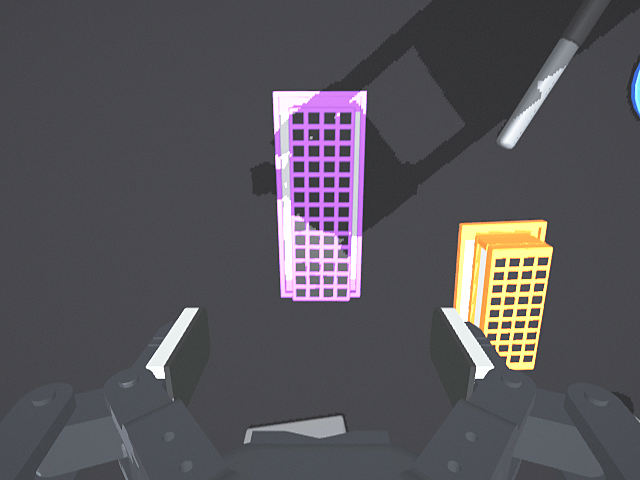

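View pics/s19.png

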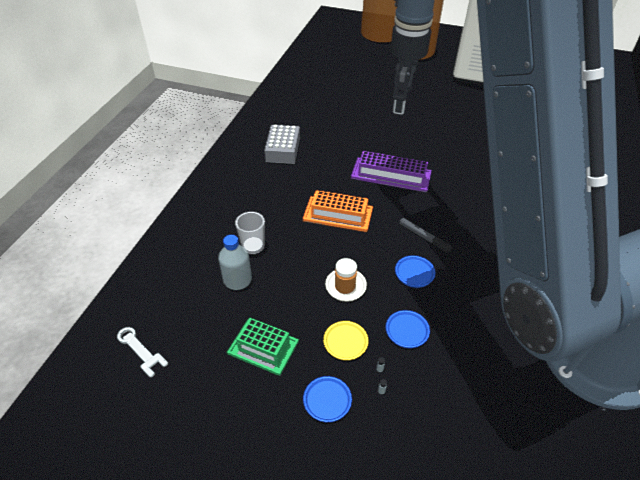

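View pics/t19.png

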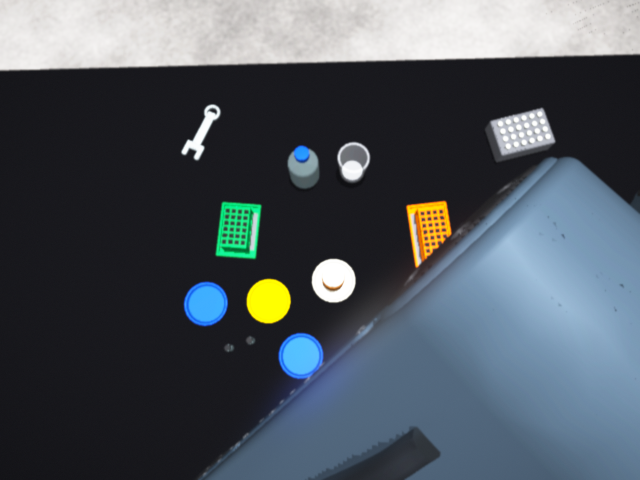

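All the racks and the jar look in place. In the side view green is near (263,342), orange (340,210), purple (393,170) and the jar (346,275). The bottle and beaker are at the same pixels as at the start. One numeric check on positions, then I'll hand in.

```bash
python3 - <<'E'
from h import *
cap('side')
for l in ['jar','rack_green','rack_orange','rack_purple','bottle','beaker']:
    print(l,[(round(b['p'],2),np.round(b['position'],3).tolist()) for b in manip.boxes_of('side',l)][:1])
print(manip.hand_in())
E
```

```text
jar [(0.66, [0.486, 0.014, 0.05])]
rack_green [(0.84, [0.583, 0.188, 0.045])]
rack_orange [(0.93, [0.554, -0.177, 0.045])]
rack_purple [(0.8, [0.47, -0.349, 0.043])]
bottle [(0.63, [0.691, 0.069, 0.074])]
beaker [(0.88, [0.7, -0.034, 0.049])]
the job is handed in; nothing more can be done
None
```

I stood the jar in the white dish, then set the green, orange and purple racks in their own bays, in that order. The job was handed in at about 30 s of the 118 s allowed, and the hand-in reports no verdict.

**Heights:** each piece touched down within about 1 mm of the TCP height worked out from its grasp. The wrist force at contact was 3 to 13 N.

**Placement:** the last wrist, side and top pictures show the jar upright in the dish and each rack inside its own rim, lying lengthwise. The arm hid the purple rack and part of the orange one in the top view, so those two rest on the side and wrist views. The network reported the racks at about 43–45 mm, which fits a top at 43 mm with its 4 mm tolerance.

**Bystanders:** the bottle and beaker are where they were at the start, within about 1–2 mm. The gripper was open, clear of everything and about 0.2 m up at hand-in.

**Disagreements:**
- **Orange and purple fits:** the side and wrist views differed by up to about 3 mm before grasping. I used the wrist values, and the grasps came out centred.
- **Green height check:** adding the side view to the green fit gave a poor match, because the gripper partly hid the rack. I relied on the wrist fit alone.
- **Orange yaw:** it was set down about 0.7° off the bay's axis, well within the play.

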